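# Turn a gessoed painting panel over onto the work board

## Robot

A 6-joint arm with a two-finger parallel gripper is mounted at the origin on the work surface. World frame = base frame: x ahead of the robot, y to its left, z up, the work surface at z = 0. Lengths are in m, angles in rad, forces in N, time in s.
With the tool pointing down it reaches from about 0.275 to 0.75 m from the base axis. Payload 10.2 kg.
Tool frame: the origin (TCP) lies on the mounting face of the last link; the fingertips stand 173 mm ahead of it and the grasp point (between the pads) lies 155 mm ahead of it (ctrl.pinch_z is the distance from the TCP to the grasp point, in m); z points along the fingers, y is the direction in which the jaws open and shut (so a half turn about z gives the same grasp; the last joint's range is limited). The gripper opens to 85 mm and grips with 20 to 120 N. Pads are 22 mm wide; open, the fingers measure 114 mm over their backs; the gripper's body (76 mm by 85 mm) begins 54 mm behind the grasp point. The pads swing forward as they close: fully open they stand 13 mm farther back than shut.
Start: joints at [1.078, 0.313, 1.498, -0, 1.331, -0.223], TCP at [0.14, 0.506, 0.405] pointing down, gripper open.
Joint ranges: [-2.94, 2.94], [-0.97, 2.17], [0.19, 2.56], [-1.23, 4.37], [0.02, 3.11], [-2.88, 2.88]. Speed limits (rad/s): [2.39, 2.39, 3.01, 3.14, 3.14, 3.14].

## Interface

Orientations are given as a unit quaternion [w, x, y, z].
In Python, from plant import ctrl gives the robot as it stands. The module is installed in compiled form; this text tells all that it offers.
- The arm moves only by the shell command python3 -m creep 'ROWS' [FORCE]. ROWS is JSON, a list of rows, each an object with "translation": the shift along the world's x, y, z in cm, a list of three; "twist": the turn, a rotation vector about the world's x, y, z in rad, a list of three; "gripper": the closure in counts, from 0 (fully open) to 255 (shut). In form: [{"translation": [dx, dy, dz], "twist": [wx, wy, wz], "gripper": gripper}, ...]. A call has 1 to 12 rows; each row shifts and turns the commanded pose from where the row before left it; what a row does not reach is not made up. A row lasts 1/12 s, in which the tool goes at most 41.7 mm and 7.16 degrees, less where a joint would pass 70% of its speed; a pose out of reach is approached as far as the arm can. A call with a gripper value outside its range is refused whole. The fingers move at their own pace and stop on an object; FORCE is the grip in N (left out, the last holds). Time passes only in rows, so rows that do not move let the fingers close. It gives the time, the measured TCP pose, the force and the opening at its end, in the units of the state.
- ctrl.sense(): the state, without advancing time (a new reading comes with each control period).
- ctrl.read_camera(name): name is "scene" or "top" or "wrist"; returns (picture, depth): 384x512x3 uint8, red, green, blue; 384x512 float32, m along the optical axis (not along the pixel's ray), 0 where there is no reading.
- ctrl.camera_info(name): a dict with "camera_matrix" (3x3 intrinsics, pixels), "camera_from_world" (4x4, takes a point from world to camera coordinates). Camera axes: x right, y down, z forward; pixel columns grow to the right and rows downward; lengths in m; the calibration is good to about 2 mm. The wrist camera is an equidistant fisheye: a pixel r from the principal point sees the ray r / f radians off the axis. A picture is of the moment at which its call begins: read the wrist's pose just before it. camera_info takes no time and is no camera call; for the wrist camera it gives the pose at the moment of the call.
- ctrl.hand_in(): hands the job in, once; it reports no verdict.
The state is a dict: "time_s": time; "qpos": joint angles; "dq": joint speeds; "effort": joint torques, N m; "tool_pos": TCP position; "eef_rot": TCP orientation; "wrist_force": force on the tool from outside, world axes, zero at the start; "torque": the same for the moment, N m; "gripper_width": opening from 0.0 (shut) to 1.0 (fully open).
Only numpy, scipy, OpenCV 4.12 (cv2) and the standard library are available. Lean on these libraries where they do the work, as an engineer would, in place of code of your own. Each camera call takes 0.05 s, during which the arm holds its last target.

## Task

The painting panel lies white face down in front of the cork-faced work board. Slide it up against the board's front edge, tip it up on edge against that front edge and on over it so that it comes to lie on the board white face up, then slide it home, flush against the fence along the back of the board. Press gently, never with more than 30 N, because the gesso edges chip; leave the jar, the cup and the brush where they are.

Things in the scene. Friction and masses are not known exactly. Their poses are not given: they have to be found in the camera images.
- panel: Loose wooden panel, 95 mm (x) by 130 mm (y), 16 mm thick (z), square edges, 0.14 to 0.23 kg; too wide to grasp flat. Origin: centre of the white gesso face (dark red border); z points from it to the raw wooden back with two dark strips. Starts flat on the table, white face down, a 130 mm edge facing the board's front edge, parallel within 0.25 rad, the centre 66 to 90 mm from it.
- board: Work board fixed to the table, cork top 20 mm high. Origin: table height, middle of the upright front face; x runs across the board to the fence, y along the front face (-150 to 150 mm), z up. Front face 20 mm high, solid to the table: a smooth, slippery aluminium strip up to 17 mm, then the edge of the cork sheet.
- fence (a point): Foot of the fence, in its middle: on the cork, 122 mm behind the board's front face. The fence is a dark hardwood strip along the whole back of the board, 12 mm higher than the cork and 18 mm thick. Axes as the board's.
- front_edge (a point): Middle of the board's upper front edge, 20 mm above the table. With the panel pressed against the face below at 5 to 10 N, fingers rising in an arc carry its near edge up by friction while its far edge turns in the corner at the table. Brought upright it stands on that edge by itself; pushed on at the top, it tips over onto the cork, overhanging this edge by 20 to 45 mm. Axes as the board's.
- jar: Closed jar of dark red paint, 52 mm across, 62 mm high, standing beside the panel, left or right. Origin at the centre of its foot. To be left alone.
- cup: Glass water cup, 60 mm across, 75 mm high, standing on the panel's other side. Origin at the centre of its foot. To be left alone.
- brush: Flat brush lying on the table some 25 cm to the panel's left (+y), 185 mm long, 18 mm wide, 11 mm high. Origin under its middle, x along it to the bristles. To be left alone.
There are look-alikes about, which are no part of the job. Of the things like the panel, leave any that is green or purple; of the rest the smaller one is meant.

How it is judged:
By the outcome, as a careful person would: the job done as asked, in the order asked, and still so for the second after the job is handed in, with the robot touching nothing.
It also fails if it takes over 72 s, if anything falls off the work surface, if the arm or the gripper's body presses on something with over 40 N, if the wrist force passes 120 N, or if a joint passes its speed limit or range.

## Working session

There is one attempt and no reset: what is moved stays moved. The work goes in short steps, Python scripts to look and compute and a shell command to move; the robot and the scene stay as the last step left them, time stands still between calls to the robot, and variables do not carry over. Pictures are saved under pics/ and viewed, and the job is handed in when it is done.

```bash
mkdir -p pics; ls; cat > h.py <<'E'
import numpy as np, cv2
from plant import ctrl
def shot(n,f):
    i=ctrl.camera_info(n); p,d=ctrl.read_camera(n)
    cv2.imwrite(f'pics/{f}.png',p[:,:,::-1]); np.savez(f'pics/{f}.npz',p=p,d=d,K=i['camera_matrix'],T=i['camera_from_world'])
    return p,d,np.array(i['camera_matrix']),np.array(i['camera_from_world'])
def plane(uv,K,T,z):
    uv=np.atleast_2d(uv).astype(float); R=T[:3,:3];c=-R.T@T[:3,3]
    r=np.c_[(uv[:,0]-K[0,2])/K[0,0],(uv[:,1]-K[1,2])/K[1,1],np.ones(len(uv))]@R
    return c+r*((z-c[2])/r[:,2])[:,None]
def dep(uv,d,K,T):
    uv=np.atleast_2d(uv).astype(int);zz=d[uv[:,1],uv[:,0]]
    r=np.c_[(uv[:,0]-K[0,2])/K[0,0],(uv[:,1]-K[1,2])/K[1,1],np.ones(len(uv))]*zz[:,None]
    return (r-T[:3,3])@T[:3,:3]
E
python3 - <<'E'
from h import *
for n in('scene','top'): 
    p,d,K,T=shot(n,n+'0'); print(n,K,T)
print(ctrl.sense())
E
```

```text
pics
scene [[460.17238177   0.         252.29508774]
 [  0.         460.17238177 195.37496397]
 [  0.           0.           1.        ]] [[ 8.97901180e-01  4.40195706e-01  1.10042131e-03 -4.98196563e-01]
 [ 3.70221645e-01 -7.53812605e-01 -5.42865076e-01 -1.91060055e-01]
 [-2.38137364e-01  4.87846592e-01 -8.39819206e-01  1.55904059e+00]
 [ 0.00000000e+00  0.00000000e+00  0.00000000e+00  1.00000000e+00]]
top [[445.46850811   0.         257.15030679]
 [  0.         445.46850811 193.96000222]
 [  0.           0.           1.        ]] [[-0.07622527 -0.9970687   0.00661151  0.01081048]
 [-0.975492    0.07319981 -0.20750215  0.54288725]
 [ 0.20640994 -0.02226639 -0.97821222  1.04623229]
 [ 0.          0.          0.          1.        ]]
{'time_s': 0.1, 'qpos': array([ 1.07758126e+00,  3.13374599e-01,  1.49837187e+00,  4.27789337e-05,
        1.33101464e+00, -2.23392014e-01]), 'dq': array([ 9.24963192e-04,  1.25159257e-03, -3.33824629e-03, -2.77667105e-05,
       -1.01617633e-03, -1.58086544e-03]), 'effort': array([ 4.38055984e-03, -4.12902582e+01, -2.60142910e+01, -1.35641048e-04,
        3.04591202e-03, -2.63357583e-05]), 'tool_pos': array([0.13992948, 0.50596737, 0.40419809]), 'eef_rot': array([-2.24334281e-04,  1.34507667e-01,  9.90912381e-01, -5.39836081e-04]), 'wrist_force': array([-0.18646998, -0.89512436, -0.53446396]), 'torque': array([-0.00475493,  0.05456903, -0.01678469]), 'gripper_width': 0.9992209091600154}
```

View pics/top0.png

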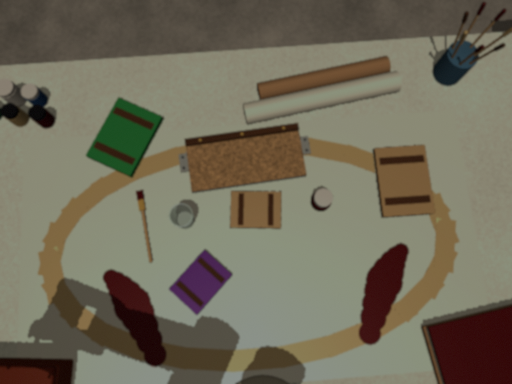

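View pics/scene0.png

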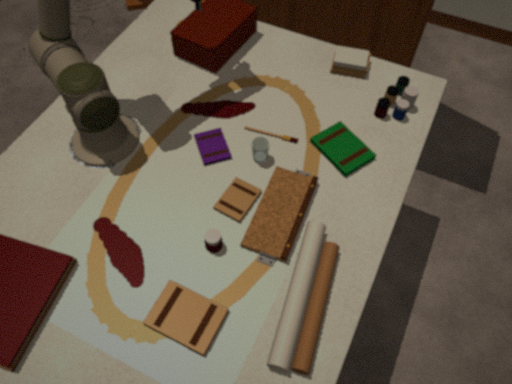

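The top view shows the panel at about (256,210), in front of the cork board at (246,158). The jar is at (322,198), the cup at (184,213) and the brush at (145,225). The larger wooden panel at (404,181) and the green and purple ones are look-alikes.

```bash
python3 - <<'E'
from h import *
z=np.load('pics/top0.npz');p,d,K,T=[z[k] for k in('p','d','K','T')]
hsv=cv2.cvtColor(p,cv2.COLOR_RGB2HSV)
print(hsv[210,256],hsv[200,235],hsv[160,250],hsv[230,300],hsv[187,240])
m=((hsv[:,:,1]>85)&(hsv[:,:,0]<25)).astype(np.uint8)
def rect(m,box,z,name):
    a=np.zeros_like(m);x0,y0,x1,y1=box;a[y0:y1,x0:x1]=m[y0:y1,x0:x1]
    a=cv2.morphologyEx(a,cv2.MORPH_CLOSE,np.ones((5,5)))
    c=max(cv2.findContours(a,0,2)[0],key=cv2.contourArea)
    h=cv2.convexHull(c)[:,0]
    w=plane(h,K,T,z)[:,:2].astype(np.float32)
    r=cv2.minAreaRect(w*1000);print(name,r,'\n',cv2.boxPoints(r).round(1))
rect(m,(222,188,290,236),.016,'panel')
rect(m,(184,118,312,194),.02,'board')
# depth-based
uu,vv=np.meshgrid(range(512),range(384));P=dep(np.c_[uu.ravel(),vv.ravel()],d,K,T).reshape(384,512,3)
for n,(u,v) in dict(pan=(256,210),cork=(246,165),table=(300,230),jar=(322,193),cup=(184,207)).items(): print(n,P[v,u].round(4))
H=P[:,:,2]
for n,(x0,y0,x1,y1),lo,hi in(('panel',(222,188,290,236),.008,.025),('board',(184,118,312,194),.012,.027),('jar',(305,180,340,215),.05,.08),('cup',(165,190,205,235),.03,.09)):
    a=np.zeros((384,512),bool);a[y0:y1,x0:x1]=((H>lo)&(H<hi))[y0:y1,x0:x1]
    pts=P[a][:,:2].astype(np.float32)*1000
    print(n,len(pts),cv2.minAreaRect(pts),np.median(P[a][:,2]))
# board front edge line: bottom row of cork per column
us=np.arange(200,298,4);bl=[]
for u in us:
    col=np.where(m[140:194,u])[0];bl.append((u,140+col.max()+.5))
w=plane(bl,K,T,.02);print(w[::3].round(4));print(np.polyfit(w[:,1],w[:,0],1))
E
python3 - <<'E'
import cv2
for n,(x0,y0,x1,y1) in(('top0',(170,110,350,245)),('scene0',(180,110,340,270))):
    i=cv2.imread(f'pics/{n}.png')[y0:y1,x0:x1];cv2.imwrite(f'pics/{n}c.png',cv2.resize(i,None,fx=3.7,fy=3.7,interpolation=2))
E
```

```text
[ 16 129 123] [ 16 127 122] [ 15 141  94] [ 37  37 144] [ 35  38 136]
panel ((512.4456787109375, -23.232254028320312), (127.6527099609375, 93.27638244628906), 85.67971801757812) 
 [[461.1 -83.4]
 [554.1 -90.4]
 [563.8  36.9]
 [470.7  43.9]]
board ((650.9307861328125, -4.137908935546875), (143.1678466796875, 305.2419738769531), 4.336252212524414) 
 [[ 568.   142.6]
 [ 591.1 -161.7]
 [ 733.8 -150.9]
 [ 710.8  153.5]]
pan [ 0.5094 -0.0251  0.0156]
cork [ 0.629  -0.0081  0.019 ]
table [ 0.4519 -0.1341 -0.0015]
jar [ 0.532  -0.1903  0.0598]
cup [0.5254 0.1535 0.0439]
panel 1878 ((513.4419555664062, -24.77330780029297), (130.149658203125, 95.38800048828125), 84.35712432861328) 0.015641983029416176
board 5586 ((651.7549438476562, -7.970611572265625), (310.00457763671875, 203.41018676757812), 88.94756317138672) 0.019483931122707538
jar 280 ((522.1705932617188, -191.77989196777344), (44.87093734741211, 45.080101013183594), 83.5253677368164) 0.06142355455026398
cup 281 ((502.0238342285156, 157.50418090820312), (57.70286560058594, 56.75710678100586), 86.37303161621094) 0.06633308280262924
[[ 0.5699  0.1143  0.02  ]
 [ 0.5729  0.0834  0.02  ]
 [ 0.5758  0.0524  0.02  ]
 [ 0.5552  0.0229  0.02  ]
 [ 0.5529 -0.0078  0.02  ]
 [ 0.5506 -0.0384  0.02  ]
 [ 0.5483 -0.0691  0.02  ]
 [ 0.5854 -0.1033  0.02  ]
 [ 0.5884 -0.1347  0.02  ]]
[0.00140394 0.56414696]
```

View pics/top0c.png

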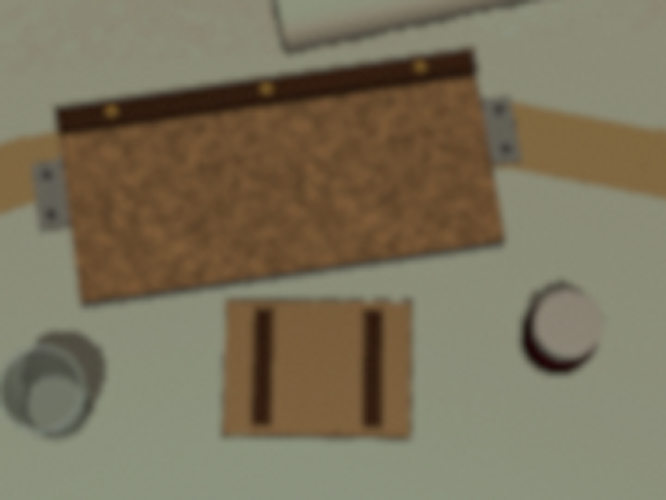

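```bash
cat >> h.py <<'E'
O=np.array([.5803,-.0095]);B=.0757
xb=np.array([np.cos(B),np.sin(B)]);yb=np.array([-np.sin(B),np.cos(B)])
def w2b(p): q=np.asarray(p)[:2]-O; return np.array([q@xb,q@yb])
def b2w(a,b): return O+a*xb+b*yb
from scipy.spatial.transform import Rotation as Ro
def st():
    s=ctrl.sense();p=np.array(s['tool_pos']);q=np.array(s['eef_rot']);R=Ro.from_quat(q[[1,2,3,0]]).as_matrix()
    F=np.array(s['wrist_force']);f=w2b(O+F[:2])
    print('t%.2f tcp'%s['time_s'],p.round(4),'board',(w2b(p)*1000).round(1),'z',round(p[2]*1000,1),'Fb',f.round(1),F[2].round(1),'toolz',(R[:,2]).round(3),'yaw y',round(np.arctan2(R[1,1],R[0,1]),4),'w',round(s['gripper_width'],2))
    return p,R,F
E
python3 - <<'E'
from h import *
print(b2w(-.151,-.0089));st()
E
python3 -m creep '[{"translation":[1.2,-2.2,0],"twist":[0,0,0.014],"gripper":0},{"translation":[1.2,-2.2,0],"twist":[0,0,0.014],"gripper":0},{"translation":[1.2,-2.2,0],"twist":[0,0,0.014],"gripper":0},{"translation":[1.2,-2.2,0],"twist":[0,0,0.014],"gripper":0},{"translation":[1.2,-2.2,0],"twist":[0,0,0.014],"gripper":0},{"translation":[1.2,-2.2,0],"twist":[0,0,0.014],"gripper":0},{"translation":[1.2,-2.2,0],"twist":[0,0,0.014],"gripper":0},{"translation":[1.2,-2.2,0],"twist":[0,0,0.014],"gripper":0},{"translation":[1.2,-2.2,0],"twist":[0,0,0.014],"gripper":0},{"translation":[1.2,-2.2,0],"twist":[0,0,0.014],"gripper":0},{"translation":[1.2,-2.2,0],"twist":[0,0,0.014],"gripper":0},{"translation":[1.2,-2.2,0],"twist":[0,0,0.014],"gripper":0}]'
python3 -c "from h import *;st()"
```

```text
[ 0.43040553 -0.0297943 ]
t0.10 tcp [0.1399 0.506  0.4042] board [-400.1  547.3] z 404.2 Fb [-0.3 -0.9] -0.5 toolz [-0.001 -0.001 -1.   ] yaw y 1.301 w 1.0
time_s: 1.1
tool_pos: [0.2842, 0.2409, 0.4045]
eef_rot: [-0.0, 0.05, 0.999, -0.0]
wrist_force: [-0.8, 0.1, 1.5]
gripper_width: 1.0
t1.10 tcp [0.2842 0.2409 0.4045] board [-276.3  272.1] z 404.5 Fb [-0.8  0.1] 1.5 toolz [-0. -0. -1.] yaw y 1.4698 w 1.0
```

```bash

python3 -m creep '[{"translation":[1.2,-2.25,-1],"twist":[0,0,0.015],"gripper":0},{"translation":[1.2,-2.25,-1],"twist":[0,0,0.015],"gripper":0},{"translation":[1.2,-2.25,-1],"twist":[0,0,0.015],"gripper":0},{"translation":[1.2,-2.25,-1],"twist":[0,0,0.015],"gripper":0},{"translation":[1.2,-2.25,-1],"twist":[0,0,0.015],"gripper":0},{"translation":[1.2,-2.25,-1],"twist":[0,0,0.015],"gripper":0},{"translation":[1.2,-2.25,-1],"twist":[0,0,0.015],"gripper":0},{"translation":[1.2,-2.25,-1],"twist":[0,0,0.015],"gripper":0},{"translation":[1.2,-2.25,-1],"twist":[0,0,0.015],"gripper":0},{"translation":[1.2,-2.25,-1],"twist":[0,0,0.015],"gripper":0},{"translation":[1.2,-2.25,-1],"twist":[0,0,0.015],"gripper":0},{"translation":[1.2,-2.25,-1],"twist":[0,0,0.015],"gripper":0}]' >/dev/null
python3 -c "
from h import *
st()
shot('wrist','w1');shot('scene','s1')
i=cv2.imread('pics/s1.png')[60:300,120:360];cv2.imwrite('pics/s1c.png',cv2.resize(i,None,fx=2.4,fy=2.4,interpolation=2))"
```

```text
t2.10 tcp [ 0.4283 -0.0292  0.284 ] board [-153.1   -8.2] z 284.0 Fb [0.3 0.3] 0.9 toolz [-0.  0. -1.] yaw y 1.6495 w 1.0
```

View pics/w1.png

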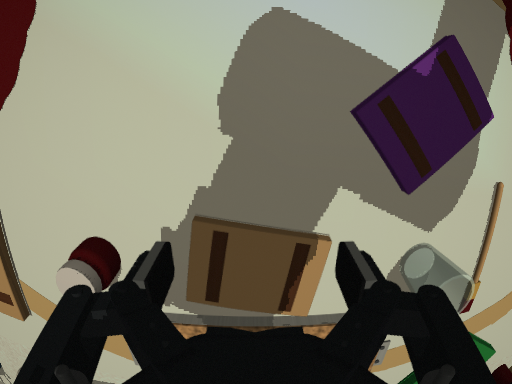

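View pics/s1c.png

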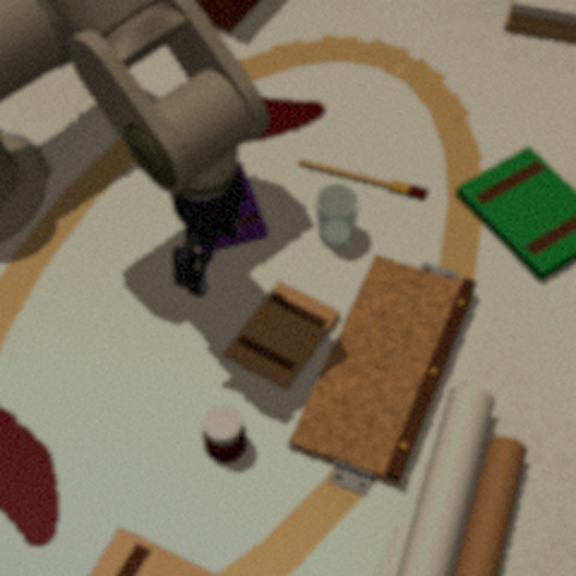

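The wrist view shows the panel centred between the fingers, with the jar on the left and the cup on the right. In the scene view the fingertips end at about (203,181). Next I'll measure their height.

```bash
python3 - <<'E'
from h import *
z=np.load('pics/s1.npz');p,d,K,T=[z[k] for k in('p','d','K','T')]
uu,vv=np.meshgrid(range(185,222),range(130,190));uv=np.c_[uu.ravel(),vv.ravel()]
P=dep(uv,d,K,T);c=p[uv[:,1],uv[:,0]].max(1)
k=(P[:,2]>.05)&(P[:,2]<.2);Q=P[k];print(len(Q));o=np.argsort(Q[:,2])[:25]
print(np.c_[Q[o],w2b(0*Q[0]+Q[0])[0]*np.ones(25)][::3].round(3))
for q in Q[o][:3]: print(w2b(q))
# purple
for u in((207,250),(232,275)):
    t=np.load('pics/top0.npz');print(plane([u],t['K'],t['T'],.016))
E
```

```text
241
[[ 0.442 -0.077  0.121 -0.141]
 [ 0.435  0.014  0.123 -0.141]
 [ 0.436  0.018  0.124 -0.141]
 [ 0.427  0.011  0.127 -0.141]
 [ 0.438 -0.085  0.129 -0.141]
 [ 0.431  0.01   0.13  -0.141]
 [ 0.445 -0.075  0.131 -0.141]
 [ 0.43  -0.088  0.132 -0.141]
 [ 0.436  0.014  0.133 -0.141]]
[-0.14321968 -0.05647493]
[-0.14509533 -0.0587701 ]
[-0.14860491  0.03233578]
[[0.41728177 0.10487146 0.016     ]]
[[0.35109675 0.04650784 0.016     ]]
```

```bash

python3 -m creep '[{"translation":[0,0,-1.5],"twist":[0,0,0],"gripper":0},{"translation":[0,0,-1.5],"twist":[0,0,0],"gripper":0},{"translation":[0,0,-1.5],"twist":[0,0,0],"gripper":0},{"translation":[0,0,-1.5],"twist":[0,0,0],"gripper":0},{"translation":[0,0,-1.5],"twist":[0,0,0],"gripper":0},{"translation":[0,0,-1.5],"twist":[0,0,0],"gripper":0},{"translation":[0,0,-1.5],"twist":[0,0,0],"gripper":0},{"translation":[0,0,-0.5],"twist":[0,0,0],"gripper":0},{"translation":[0,0,0],"twist":[0,0,0],"gripper":0}]' >/dev/null
python3 -c "
from h import *
st()
shot('wrist','w2');shot('scene','s2')
i=cv2.imread('pics/s2.png')[90:270,150:330];cv2.imwrite('pics/s2c.png',cv2.resize(i,None,fx=3.2,fy=3.2,interpolation=2))"
```

```text
t2.95 tcp [ 0.4276 -0.0275  0.1741] board [-153.7   -6.4] z 174.1 Fb [-1.3 -0.5] -0.1 toolz [-0.002  0.001 -1.   ] yaw y 1.6492 w 1.0
```

View pics/s2c.png

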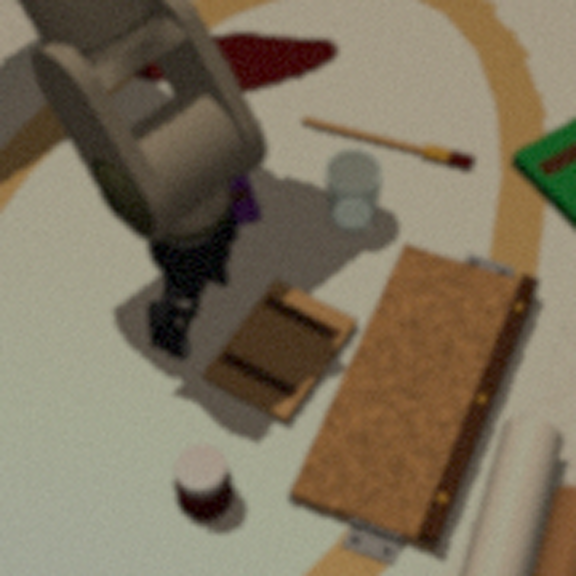

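View pics/w2.png

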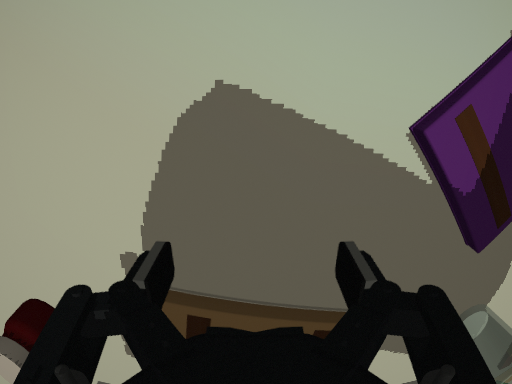

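```bash

python3 -m creep '[{"translation":[0.5,-0.1,-0.35],"twist":[0,0,0],"gripper":0},{"translation":[0.5,-0.1,-0.35],"twist":[0,0,0],"gripper":0},{"translation":[0.4,0.03,0],"twist":[0,0,0],"gripper":0},{"translation":[0.4,0.03,0],"twist":[0,0,0],"gripper":0},{"translation":[0.4,0.03,0],"twist":[0,0,0],"gripper":0},{"translation":[0.3,0.02,0],"twist":[0,0,0],"gripper":0},{"translation":[0.3,0.02,0],"twist":[0,0,0],"gripper":0}]' >/dev/null
python3 -c "from h import *;st()"
python3 -m creep '[{"translation":[0.3,0.02,0],"twist":[0,0,0],"gripper":0},{"translation":[0.3,0.02,0],"twist":[0,0,0],"gripper":0}]' >/dev/null
python3 -c "from h import *;st()"
python3 -m creep '[{"translation":[0.2,0.02,0],"twist":[0,0,0],"gripper":0},{"translation":[0.2,0.02,0],"twist":[0,0,0],"gripper":0}]' >/dev/null
python3 -c "
from h import *;st()
shot('top','t3');i=cv2.imread('pics/t3.png')[110:260,160:350];cv2.imwrite('pics/t3c.png',cv2.resize(i,None,fx=3.7,fy=3.7,interpolation=2))"
```

```text
t3.63 tcp [ 0.4562 -0.0286  0.1677] board [-125.1   -9.7] z 167.7 Fb [-1.3 -1.2] 0.4 toolz [-0. -0. -1.] yaw y 1.649 w 1.0
t3.80 tcp [ 0.4622 -0.0283  0.1677] board [-119.2   -9.8] z 167.7 Fb [-0.6 -0.6] 0.9 toolz [-0. -0. -1.] yaw y 1.649 w 1.0
t3.97 tcp [ 0.4661 -0.0279  0.1677] board [-115.2   -9.7] z 167.7 Fb [-1.2 -0.4] 1.6 toolz [-0. -0. -1.] yaw y 1.649 w 1.0
```

View pics/t3c.png

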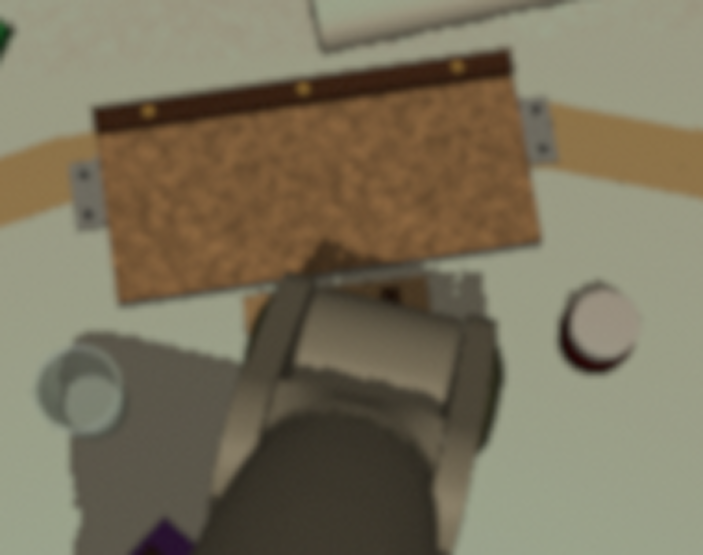

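The panel now sits about 10 mm short of the board's front edge, around (390,290) in the crop. I'll keep creeping and watch the force.

```bash

python3 -m creep '[{"translation":[0.2,0.02,0],"twist":[0,0,0],"gripper":0},{"translation":[0.2,0.01,0],"twist":[0,0,0],"gripper":0}]' >/dev/null
python3 -c "from h import *;st()"
python3 -m creep '[{"translation":[0.1,0.01,0],"twist":[0,0,0],"gripper":0},{"translation":[0.1,0.01,0],"twist":[0,0,0],"gripper":0}]' >/dev/null
python3 -c "from h import *;st()"
python3 -m creep '[{"translation":[0.1,0.01,0],"twist":[0,0,0],"gripper":0},{"translation":[0.1,0.01,0],"twist":[0,0,0],"gripper":0}]' >/dev/null
python3 -c "from h import *;st()"
```

```text
t4.18 tcp [ 0.47   -0.0275  0.1677] board [-111.3   -9.7] z 167.7 Fb [-0.9 -1.5] 0.2 toolz [-0.  0. -1.] yaw y 1.649 w 1.0
t4.35 tcp [ 0.472  -0.0273  0.1677] board [-109.4   -9.6] z 167.7 Fb [-2.2  0.1] 2.4 toolz [-0.  0. -1.] yaw y 1.6492 w 1.0
t4.52 tcp [ 0.474  -0.0271  0.1677] board [-107.4   -9.5] z 167.7 Fb [-1.8 -0.1] 0.3 toolz [-0.  0. -1.] yaw y 1.6491 w 1.0
```

```bash

for i in 1 2 3; do
python3 -m creep '[{"translation":[0.1,0.01,0],"twist":[0,0,0],"gripper":0}]' >/dev/null
python3 -c "from h import *;st()"; done
```

```text
t4.60 tcp [ 0.475  -0.0271  0.1677] board [-106.3   -9.5] z 167.7 Fb [-0.7 -0.7] 0.8 toolz [-0.  0. -1.] yaw y 1.649 w 1.0
t4.68 tcp [ 0.476  -0.027   0.1677] board [-105.3   -9.5] z 167.7 Fb [-1.3  0.5] 0.5 toolz [-0.  0. -1.] yaw y 1.649 w 1.0
t4.77 tcp [ 0.477  -0.0269  0.1677] board [-104.3   -9.5] z 167.7 Fb [-5.9  0.8] 1.9 toolz [-0.  0. -1.] yaw y 1.649 w 1.0
```

```bash

python3 -m creep '[{"translation":[0.03,0,0],"twist":[0,0,0],"gripper":0}]' >/dev/null
python3 -c "from h import *;st()"
python3 -m creep '[{"translation":[0.03,0,0],"twist":[0,0,0],"gripper":0}]' >/dev/null
python3 -c "from h import *;st();st()
shot('top','t4');shot('scene','s4');shot('wrist','w4')
i=cv2.imread('pics/s4.png')[90:270,150:330];j=cv2.imread('pics/t4.png')[110:245,160:340]
cv2.imwrite('pics/c4.png',np.hstack([cv2.resize(i,(400,400),interpolation=2),cv2.resize(j,(400,400),interpolation=2)]))"
```

```text
t4.85 tcp [ 0.4771 -0.0268  0.1676] board [-104.2   -9.5] z 167.6 Fb [-5.6 -0.3] 3.9 toolz [-0.001  0.    -1.   ] yaw y 1.649 w 1.0
t4.93 tcp [ 0.4772 -0.0268  0.1676] board [-104.1   -9.5] z 167.6 Fb [-7.1 -1. ] 5.0 toolz [-0.002  0.    -1.   ] yaw y 1.6491 w 1.0
t4.93 tcp [ 0.4772 -0.0268  0.1676] board [-104.1   -9.5] z 167.6 Fb [-7.1 -1. ] 5.0 toolz [-0.002  0.    -1.   ] yaw y 1.6491 w 1.0
```

View pics/c4.png

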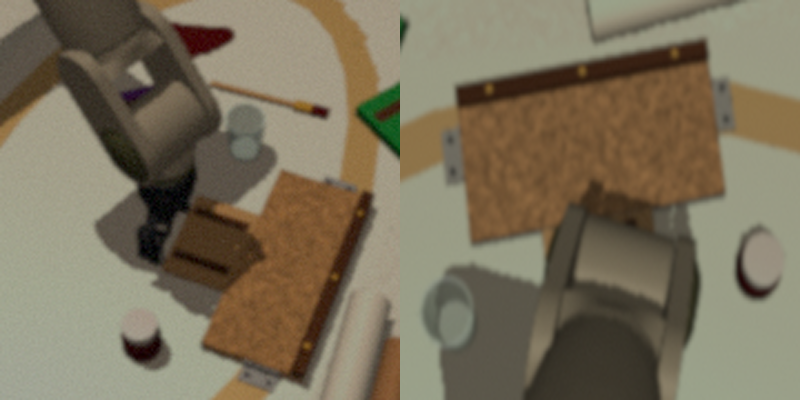

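View pics/w4.png

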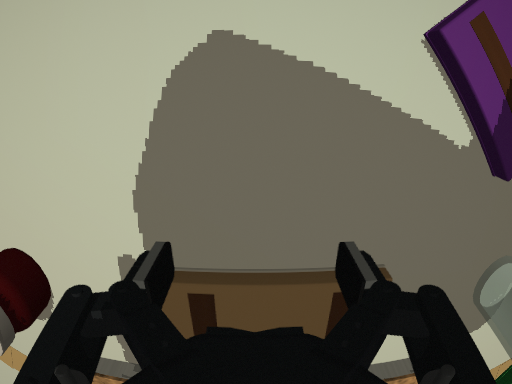

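```bash
cat >> h.py <<'E'
def arc(th,s=6.,d=11.,L=161.,k=.25):
    t=np.radians(th);b=k*t
    P=np.array([-16*np.sin(t)-95*np.cos(t)+s*np.sin(t),95*np.sin(t)+s*np.cos(t)])
    return P+np.array([-d*np.cos(b)+L*np.sin(b),d*np.sin(b)+L*np.cos(b)]),b
def chk(th,x0=0,z0=0):
    p,R,F=st();q,b=arc(th);a,_=arc(0)
    t=np.radians(th);f=(F[:2]@xb,F[2])
    m=np.array([w2b(p)[0]*1000+104.1,p[2]*1000-167.6]);e=m-(q-a)
    print('th',th,'press %.1f'%-(f[0]*np.cos(t)-f[1]*np.sin(t)),'tang %.1f'%(f[0]*np.sin(t)+f[1]*np.cos(t)),'err x,z',e.round(2),'inward %.2f'%(e[0]*np.cos(t)-e[1]*np.sin(t)),'beta %.2f want %.2f'%(np.degrees(np.arcsin(-R[:2,2]@xb)),np.degrees(b)))
E
python3 - <<'E'
from h import *
for th in range(0,95,5):
    a,b=arc(th);c,e=arc(th+5);D=(c-a)/10/2  # cm per row, 2 rows per 5deg
    print(th,'->',th+5,'row: dx %.3f dy %.3f dz %.3f'%(D[0]*xb[0],D[0]*xb[1],D[1]),'tw',((e-b)/2*np.array([yb[0],yb[1]])).round(4))
E
```

```text
0 -> 5 row: dx 0.150 dy 0.011 dz 0.423 tw [-0.0008  0.0109]
5 -> 10 row: dx 0.186 dy 0.014 dz 0.414 tw [-0.0008  0.0109]
10 -> 15 row: dx 0.222 dy 0.017 dz 0.401 tw [-0.0008  0.0109]
15 -> 20 row: dx 0.258 dy 0.020 dz 0.386 tw [-0.0008  0.0109]
20 -> 25 row: dx 0.293 dy 0.022 dz 0.368 tw [-0.0008  0.0109]
25 -> 30 row: dx 0.328 dy 0.025 dz 0.346 tw [-0.0008  0.0109]
30 -> 35 row: dx 0.360 dy 0.027 dz 0.322 tw [-0.0008  0.0109]
35 -> 40 row: dx 0.392 dy 0.030 dz 0.296 tw [-0.0008  0.0109]
40 -> 45 row: dx 0.421 dy 0.032 dz 0.267 tw [-0.0008  0.0109]
45 -> 50 row: dx 0.449 dy 0.034 dz 0.236 tw [-0.0008  0.0109]
50 -> 55 row: dx 0.475 dy 0.036 dz 0.203 tw [-0.0008  0.0109]
55 -> 60 row: dx 0.498 dy 0.038 dz 0.169 tw [-0.0008  0.0109]
60 -> 65 row: dx 0.518 dy 0.039 dz 0.132 tw [-0.0008  0.0109]
65 -> 70 row: dx 0.536 dy 0.041 dz 0.095 tw [-0.0008  0.0109]
70 -> 75 row: dx 0.551 dy 0.042 dz 0.056 tw [-0.0008  0.0109]
75 -> 80 row: dx 0.563 dy 0.043 dz 0.017 tw [-0.0008  0.0109]
80 -> 85 row: dx 0.572 dy 0.043 dz -0.022 tw [-0.0008  0.0109]
85 -> 90 row: dx 0.578 dy 0.044 dz -0.062 tw [-0.0008  0.0109]
90 -> 95 row: dx 0.580 dy 0.044 dz -0.102 tw [-0.0008  0.0109]
```

```bash

python3 -c "from h import *;chk(0)"
python3 -m creep '[{"translation":[0.15,0.01,0.42],"twist":[-0.0008,0.011,0],"gripper":0}]' >/dev/null
python3 -c "from h import *;chk(2.5)"
python3 -m creep '[{"translation":[0.15,0.01,0.42],"twist":[-0.0008,0.011,0],"gripper":0}]' >/dev/null
python3 -c "
from h import *;chk(5)
shot('scene','s5');shot('wrist','w5')
i=cv2.imread('pics/s5.png')[120:240,180:300];j=cv2.imread('pics/w5.png')[200:384,80:440]
cv2.imwrite('pics/c5.png',np.hstack([cv2.resize(i,(400,400),interpolation=2),cv2.resize(j,(400,204),interpolation=2).repeat(1,0).__getitem__(slice(0,204)) if 0 else np.vstack([cv2.resize(j,(400,204)),np.zeros((196,400,3),np.uint8)])]))"
```

```text
t5.08 tcp [ 0.4772 -0.0268  0.1676] board [-104.1   -9.5] z 167.6 Fb [-6.   0.1] 4.3 toolz [-0.002  0.    -1.   ] yaw y 1.649 w 1.0
th 0 press 6.0 tang 4.3 err x,z [-0.02  0.01] inward -0.02 beta 0.09 want 0.00
t5.17 tcp [ 0.4788 -0.0268  0.1715] board [-102.5   -9.5] z 171.5 Fb [-0.7  0.6] -0.8 toolz [-0.012 -0.    -1.   ] yaw y 1.6488 w 1.0
th 2.5 press 0.7 tang -0.8 err x,z [ 0.17 -0.3 ] inward 0.19 beta 0.69 want 0.62
t5.25 tcp [ 0.4808 -0.0267  0.1764] board [-100.5   -9.6] z 176.4 Fb [-1.3 -0. ] -0.3 toolz [-0.023 -0.002 -1.   ] yaw y 1.6488 w 1.0
th 5 press 1.3 tang -0.5 err x,z [0.55 0.34] inward 0.52 beta 1.30 want 1.25
```

View pics/c5.png

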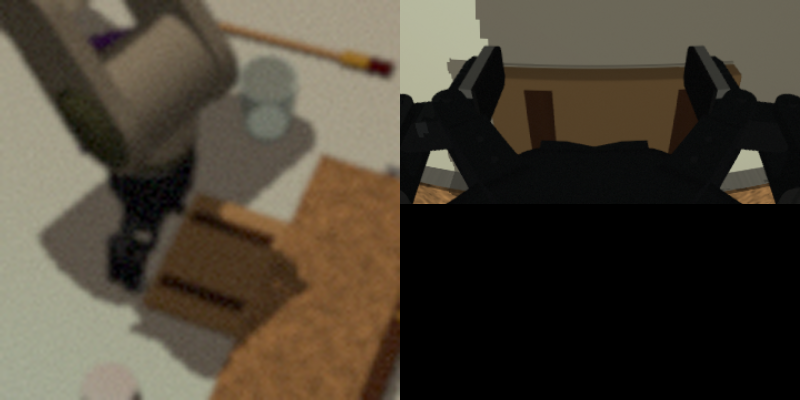

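Contact went light at about 5° and the panel hasn't clearly lifted. I'll back off, lower, re-press more firmly, and rise without giving way.

```bash

python3 -m creep '[{"translation":[-0.5,-0.03,0],"twist":[0.0016,-0.022,0],"gripper":0},{"translation":[-0.2,-0.02,-0.5],"twist":[0,0,0],"gripper":0},{"translation":[0,0,-0.5],"twist":[0,0,0],"gripper":0},{"translation":[0,0,0],"twist":[0,0,0],"gripper":0}]' >/dev/null
python3 -c "
from h import *;chk(0)
p,d,K,T=shot('scene','s6');i=cv2.imread('pics/s6.png')[120:240,180:300];cv2.imwrite('pics/s6c.png',cv2.resize(i,None,fx=5,fy=5,interpolation=2))
uu,vv=np.meshgrid(range(228,262),range(175,222));P=dep(np.c_[uu.ravel(),vv.ravel()],d,K,T);q=np.array([w2b(a)*1000 for a in P])
for x in range(-100,0,10):
    k=(abs(q[:,0]-x)<5)&(abs(q[:,1]+9)<50)
    if k.sum()>3:print(x,k.sum(),np.median(P[k,2]).round(4),P[k,2].std().round(4))"
```

```text
t5.68 tcp [ 0.4734 -0.0272  0.1651] board [-108.    -9.5] z 165.1 Fb [-1.1  0.2] -0.5 toolz [-0.002  0.    -1.   ] yaw y 1.6488 w 1.0
th 0 press 1.1 tang -0.5 err x,z [-3.85 -2.47] inward -3.85 beta 0.10 want 0.00
-100 46 0.0008 0.0111
-90 50 0.015 0.0203
-80 114 0.0168 0.0551
-70 117 0.0161 0.0516
-60 93 0.0152 0.0024
-50 83 0.0152 0.0026
-40 94 0.0157 0.0025
-30 92 0.0163 0.0025
-20 92 0.016 0.0023
-10 91 0.016 0.0024
```

View pics/s6c.png

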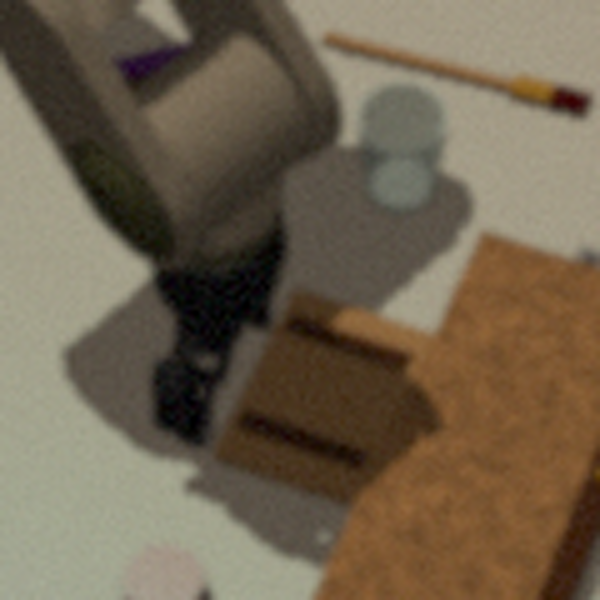

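The panel is flat and still against the board, with its top at 16 mm. Re-pressing.

```bash

python3 -m creep '[{"translation":[0.2,0.015,0],"twist":[0,0,0],"gripper":0},{"translation":[0.18,0.015,0],"twist":[0,0,0],"gripper":0}]' >/dev/null
python3 -c "from h import *;chk(0)"
for i in 1 2 3; do
python3 -m creep '[{"translation":[0.05,0.004,0],"twist":[0,0,0],"gripper":0}]' >/dev/null
python3 -c "from h import *;chk(0)"; done
```

```text
t5.90 tcp [ 0.4773 -0.0269  0.166 ] board [-104.    -9.5] z 166.0 Fb [-11.2  -1.2] 5.9 toolz [-0.002  0.    -1.   ] yaw y 1.6488 w 1.0
th 0 press 11.2 tang 5.9 err x,z [ 0.12 -1.62] inward 0.12 beta 0.10 want 0.00
t5.98 tcp [ 0.4776 -0.0269  0.1659] board [-103.8   -9.5] z 165.9 Fb [-8.9 -2. ] 5.7 toolz [-0.003  0.    -1.   ] yaw y 1.6487 w 1.0
th 0 press 8.9 tang 5.7 err x,z [ 0.34 -1.66] inward 0.34 beta 0.18 want 0.00
t6.07 tcp [ 0.4777 -0.0268  0.1659] board [-103.6   -9.5] z 165.9 Fb [-11.7  -2.3] 6.9 toolz [-0.004  0.    -1.   ] yaw y 1.6488 w 1.0
th 0 press 11.7 tang 6.9 err x,z [ 0.51 -1.69] inward 0.51 beta 0.24 want 0.00
t6.15 tcp [ 0.4779 -0.0268  0.1659] board [-103.4   -9.5] z 165.9 Fb [-13.9  -3. ] 9.6 toolz [-0.005  0.001 -1.   ] yaw y 1.6488 w 1.0
th 0 press 13.9 tang 9.6 err x,z [ 0.73 -1.69] inward 0.73 beta 0.30 want 0.00
```

```bash

for i in 1 2 3 ; do
python3 -m creep '[{"translation":[0,0,0.1],"twist":[0,0,0],"gripper":0}]' >/dev/null
python3 -c "from h import *;chk(0)"; done
```

```text
t6.23 tcp [ 0.4779 -0.0267  0.1665] board [-103.4   -9.4] z 166.5 Fb [-7.9 -2.1] -1.5 toolz [-0.005  0.001 -1.   ] yaw y 1.6484 w 1.0
th 0 press 7.9 tang -1.5 err x,z [ 0.67 -1.05] inward 0.67 beta 0.31 want 0.00
t6.32 tcp [ 0.4779 -0.0267  0.1674] board [-103.4   -9.4] z 167.4 Fb [-8.  -2.2] -1.2 toolz [-0.005  0.001 -1.   ] yaw y 1.6483 w 1.0
th 0 press 8.0 tang -1.2 err x,z [ 0.66 -0.17] inward 0.66 beta 0.30 want 0.00
t6.40 tcp [ 0.4779 -0.0267  0.1684] board [-103.4   -9.4] z 168.4 Fb [-8.1 -2.6] -1.3 toolz [-0.005  0.001 -1.   ] yaw y 1.6483 w 1.0
th 0 press 8.1 tang -1.3 err x,z [0.66 0.79] inward 0.66 beta 0.30 want 0.00
```

Press is 8 N with a steady tangential force of −1.3 N, so the near edge is lifting. I'll re-baseline the arc here.

```bash
cat >> h.py <<'E'
def arc(th,s=4.,d=11.,L=161.):
    t=np.radians(th);b=.3*max(0,t-np.radians(6))
    P=np.array([-16*np.sin(t)-95*np.cos(t)+s*np.sin(t),95*np.sin(t)+s*np.cos(t)])
    return P+np.array([-d*np.cos(b)+L*np.sin(b),d*np.sin(b)+L*np.cos(b)]),b
def chk(th,x0=-103.4,z0=165.9):
    p,R,F=st();q,b=arc(th);a,_=arc(0)
    t=np.radians(th);f=(F[:2]@xb,F[2])
    m=np.array([w2b(p)[0]*1000-x0,p[2]*1000-z0]);e=m-(q-a)
    print('   th',th,'press %.1f'%-(f[0]*np.cos(t)-f[1]*np.sin(t)),'tang %.1f'%(f[0]*np.sin(t)+f[1]*np.cos(t)),'err x,z',e.round(2),'inward %.2f'%(e[0]*np.cos(t)-e[1]*np.sin(t)),'tan %.2f'%(e[0]*np.sin(t)+e[1]*np.cos(t)),'beta %.2f want %.2f'%(np.degrees(np.arcsin(-R[:2,2]@xb)),np.degrees(b)))
E
python3 - <<'E'
from h import *
chk(1.5)
g=[1.5]+list(range(3,97,3))
for th,t2 in zip(g[:-1],g[1:]):
    a,b=arc(th);c,e=arc(t2);D=(c-a)/10
    print(th,'->',t2,'dx %.3f dy %.3f dz %.3f'%(D[0]*xb[0],D[0]*xb[1],D[1]),'tw',((e-b)*yb).round(4))
E
```

```text
t6.40 tcp [ 0.4779 -0.0267  0.1684] board [-103.4   -9.4] z 168.4 Fb [-8.1 -2.6] -1.3 toolz [-0.005  0.001 -1.   ] yaw y 1.6483 w 1.0
   th 1.5 press 8.1 tang -1.5 err x,z [0.24 0.01] inward 0.24 tan 0.01 beta 0.30 want 0.00
1.5 -> 3 dx -0.022 dy -0.002 dz 0.248 tw [-0.  0.]
3 -> 6 dx -0.024 dy -0.002 dz 0.494 tw [-0.  0.]
6 -> 9 dx 0.255 dy 0.019 dz 0.506 tw [-0.0012  0.0157]
9 -> 12 dx 0.281 dy 0.021 dz 0.497 tw [-0.0012  0.0157]
12 -> 15 dx 0.308 dy 0.023 dz 0.486 tw [-0.0012  0.0157]
15 -> 18 dx 0.334 dy 0.025 dz 0.474 tw [-0.0012  0.0157]
18 -> 21 dx 0.359 dy 0.027 dz 0.461 tw [-0.0012  0.0157]
21 -> 24 dx 0.385 dy 0.029 dz 0.447 tw [-0.0012  0.0157]
24 -> 27 dx 0.410 dy 0.031 dz 0.431 tw [-0.0012  0.0157]
27 -> 30 dx 0.434 dy 0.033 dz 0.415 tw [-0.0012  0.0157]
30 -> 33 dx 0.458 dy 0.035 dz 0.397 tw [-0.0012  0.0157]
33 -> 36 dx 0.481 dy 0.036 dz 0.378 tw [-0.0012  0.0157]
36 -> 39 dx 0.504 dy 0.038 dz 0.357 tw [-0.0012  0.0157]
39 -> 42 dx 0.526 dy 0.040 dz 0.336 tw [-0.0012  0.0157]
42 -> 45 dx 0.547 dy 0.041 dz 0.314 tw [-0.0012  0.0157]
45 -> 48 dx 0.567 dy 0.043 dz 0.291 t
[... 237 characters left out ...]
2  0.0157]
60 -> 63 dx 0.652 dy 0.049 dz 0.163 tw [-0.0012  0.0157]
63 -> 66 dx 0.666 dy 0.051 dz 0.135 tw [-0.0012  0.0157]
66 -> 69 dx 0.679 dy 0.051 dz 0.107 tw [-0.0012  0.0157]
69 -> 72 dx 0.690 dy 0.052 dz 0.079 tw [-0.0012  0.0157]
72 -> 75 dx 0.700 dy 0.053 dz 0.050 tw [-0.0012  0.0157]
75 -> 78 dx 0.709 dy 0.054 dz 0.021 tw [-0.0012  0.0157]
78 -> 81 dx 0.716 dy 0.054 dz -0.009 tw [-0.0012  0.0157]
81 -> 84 dx 0.722 dy 0.055 dz -0.039 tw [-0.0012  0.0157]
84 -> 87 dx 0.727 dy 0.055 dz -0.068 tw [-0.0012  0.0157]
87 -> 90 dx 0.730 dy 0.055 dz -0.098 tw [-0.0012  0.0157]
90 -> 93 dx 0.732 dy 0.056 dz -0.128 tw [-0.0012  0.0157]
93 -> 96 dx 0.733 dy 0.056 dz -0.157 tw [-0.0012  0.0157]
```

```bash

python3 -m creep '[{"translation":[-0.01,0,0.25],"twist":[0,0,0],"gripper":0}]' >/dev/null
python3 -c "from h import *;chk(3)"
python3 -m creep '[{"translation":[-0.01,0,0.25],"twist":[0,0,0],"gripper":0}]' >/dev/null
python3 -c "from h import *;chk(4.5)"
python3 -m creep '[{"translation":[-0.01,0,0.25],"twist":[0,0,0],"gripper":0}]' >/dev/null
python3 -c "
from h import *;chk(6)
shot('scene','s7');i=cv2.imread('pics/s7.png')[120:240,180:300];cv2.imwrite('pics/s7c.png',cv2.resize(i,None,fx=5,fy=5,interpolation=2))"
```

```text
t6.48 tcp [ 0.4778 -0.0267  0.1708] board [-103.5   -9.4] z 170.8 Fb [-8.9 -2.2] -1.1 toolz [-0.005  0.001 -1.   ] yaw y 1.6484 w 1.0
   th 3 press 8.8 tang -1.6 err x,z [ 0.39 -0.08] inward 0.40 tan -0.06 beta 0.30 want 0.00
t6.57 tcp [ 0.4778 -0.0267  0.1735] board [-103.5   -9.4] z 173.5 Fb [-8.  -1.7] -1.7 toolz [-0.005  0.001 -1.   ] yaw y 1.6485 w 1.0
   th 4.5 press 7.8 tang -2.3 err x,z [0.55 0.12] inward 0.54 tan 0.16 beta 0.28 want 0.00
t6.65 tcp [ 0.4778 -0.0267  0.1761] board [-103.5   -9.4] z 176.1 Fb [-6.6 -1.3] -0.9 toolz [-0.004  0.001 -1.   ] yaw y 1.6486 w 1.0
   th 6 press 6.5 tang -1.6 err x,z [0.62 0.25] inward 0.59 tan 0.32 beta 0.25 want 0.00
```

View pics/s7c.png

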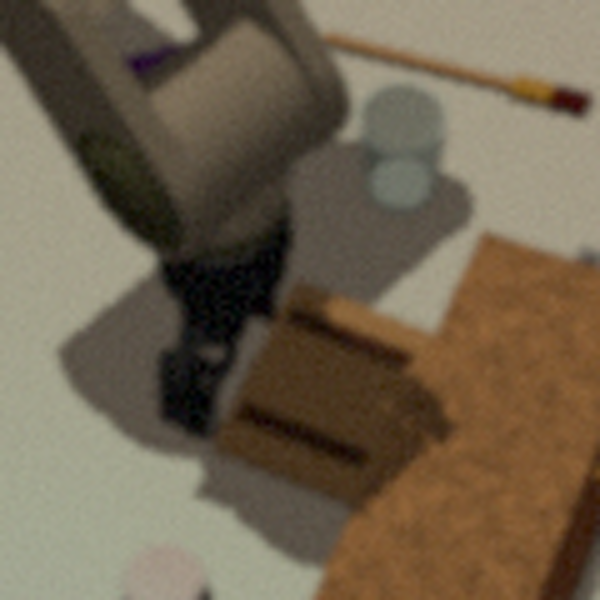

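```bash
cat >> h.py <<'E'
def ang(f):
    z=np.load(f'pics/{f}.npz');p,d,K,T=[z[k] for k in('p','d','K','T')]
    uu,vv=np.meshgrid(range(200,290),range(130,235));P=dep(np.c_[uu.ravel(),vv.ravel()],d,K,T)
    q=(P[:,:2]-O)@np.c_[xb,yb]*1000
    for x in range(-100,20,10):
        k=(abs(q[:,0]-x)<5)&(abs(q[:,1]+9)<45)&(P[:,2]<.11)
        if k.sum()>8:print(x,k.sum(),(np.percentile(P[k,2],[10,50,90])*1000).round(1))
E
python3 -c "
from h import *;ang('s7')"
```

```text
-100 54 [-0.7  2.2 80.3]
-90 118 [ 22.2  27.5 103.2]
-80 82 [21.4 24.5 28.1]
-70 84 [20.1 23.2 26.9]
-60 85 [19.4 22.6 25.6]
-50 87 [16.7 20.7 23.5]
-40 80 [16.  19.4 22.8]
-30 84 [14.3 18.3 22.7]
-20 81 [14.6 18.2 22. ]
-10 84 [14.5 17.2 20.2]
0 78 [13.5 17.1 20.5]
10 85 [16.4 19.2 23.2]
```

The panel is lifting: its surface slope is about 6.5°. I'll continue the arc.

```bash

python3 -m creep '[{"translation":[0.15,0.01,0.25],"twist":[-0.0006,0.008,0],"gripper":0},{"translation":[0.14,0.01,0.25],"twist":[-0.0006,0.008,0],"gripper":0}]' >/dev/null
python3 -c "from h import *;chk(9)"
python3 -m creep '[{"translation":[0.15,0.01,0.25],"twist":[-0.0006,0.008,0],"gripper":0},{"translation":[0.15,0.01,0.25],"twist":[-0.0006,0.008,0],"gripper":0}]' >/dev/null
python3 -c "from h import *;chk(12)"
```

```text
t6.87 tcp [ 0.4807 -0.0265  0.1811] board [-100.6   -9.4] z 181.1 Fb [-6.7 -0.6] -0.5 toolz [-0.021 -0.    -1.   ] yaw y 1.6486 w 1.0
   th 9 press 6.5 tang -1.5 err x,z [0.99 0.22] inward 0.94 tan 0.37 beta 1.20 want 0.90
t7.03 tcp [ 0.4838 -0.0262  0.1861] board [-97.5  -9.4] z 186.1 Fb [-6.8 -0.6] -0.6 toolz [-0.037 -0.002 -0.999] yaw y 1.6488 w 1.0
   th 12 press 6.5 tang -2.0 err x,z [1.25 0.32] inward 1.16 tan 0.57 beta 2.11 want 1.80
```

```bash

python3 -m creep '[{"translation":[0.17,0.012,0.24],"twist":[-0.0006,0.008,0],"gripper":0},{"translation":[0.17,0.012,0.24],"twist":[-0.0006,0.008,0],"gripper":0}]' >/dev/null
python3 -c "from h import *;chk(15)"
python3 -m creep '[{"translation":[0.18,0.014,0.23],"twist":[-0.0006,0.008,0],"gripper":0},{"translation":[0.18,0.014,0.23],"twist":[-0.0006,0.008,0],"gripper":0}]' >/dev/null
python3 -c "from h import *;chk(18)"
python3 -m creep '[{"translation":[0.19,0.014,0.23],"twist":[-0.0006,0.008,0],"gripper":0},{"translation":[0.19,0.014,0.22],"twist":[-0.0006,0.008,0],"gripper":0}]' >/dev/null
python3 -c "from h import *;chk(21)"
```

```text
t7.20 tcp [ 0.4872 -0.026   0.191 ] board [-94.1  -9.4] z 191.0 Fb [-6.4 -0.1] -0.4 toolz [-0.053 -0.003 -0.999] yaw y 1.6488 w 1.0
   th 15 press 6.0 tang -2.0 err x,z [1.56 0.27] inward 1.43 tan 0.66 beta 3.04 want 2.70
t7.37 tcp [ 0.4908 -0.0257  0.1956] board [-90.5  -9.4] z 195.6 Fb [-6.7  0.3] 0.4 toolz [-0.069 -0.004 -0.998] yaw y 1.6488 w 1.0
   th 18 press 6.5 tang -1.7 err x,z [1.86 0.15] inward 1.72 tan 0.72 beta 3.96 want 3.60
t7.53 tcp [ 0.4946 -0.0254  0.2001] board [-86.6  -9.4] z 200.1 Fb [-5.8  0.2] 0.8 toolz [-0.085 -0.005 -0.996] yaw y 1.6488 w 1.0
   th 21 press 5.7 tang -1.3 err x,z [2.1  0.08] inward 1.93 tan 0.83 beta 4.87 want 4.50
```

```bash

python3 -m creep '[{"translation":[0.22,0.016,0.21],"twist":[-0.0006,0.008,0],"gripper":0},{"translation":[0.22,0.016,0.21],"twist":[-0.0006,0.008,0],"gripper":0}]' >/dev/null
python3 -c "from h import *;chk(24)"
python3 -m creep '[{"translation":[0.23,0.016,0.2],"twist":[-0.0006,0.008,0],"gripper":0},{"translation":[0.22,0.016,0.2],"twist":[-0.0006,0.008,0],"gripper":0}]' >/dev/null
python3 -c "from h import *;chk(27)"
python3 -m creep '[{"translation":[0.23,0.016,0.2],"twist":[-0.0006,0.008,0],"gripper":0},{"translation":[0.23,0.016,0.2],"twist":[-0.0006,0.008,0],"gripper":0}]' >/dev/null
python3 -c "from h import *;chk(30)
shot('scene','s8');ang('s8');i=cv2.imread('pics/s8.png')[120:240,180:300];cv2.imwrite('pics/s8c.png',cv2.resize(i,None,fx=5,fy=5,interpolation=2))"
```

```text
t7.70 tcp [ 0.4989 -0.0251  0.2043] board [-82.3  -9.4] z 204.3 Fb [-8.4  0.4] 2.2 toolz [-0.101 -0.006 -0.995] yaw y 1.6488 w 1.01
   th 24 press 8.5 tang -1.4 err x,z [ 2.54 -0.21] inward 2.41 tan 0.84 beta 5.83 want 5.40
t7.87 tcp [ 0.5033 -0.0248  0.2083] board [-77.9  -9.4] z 208.3 Fb [-9.5 -0.4] 3.1 toolz [-0.118 -0.008 -0.993] yaw y 1.6488 w 1.0
   th 27 press 9.8 tang -1.6 err x,z [ 2.84 -0.53] inward 2.77 tan 0.81 beta 6.78 want 6.30
t8.03 tcp [ 0.5079 -0.0244  0.2123] board [-73.3  -9.4] z 212.3 Fb [-9.   0.3] 3.7 toolz [-0.134 -0.009 -0.991] yaw y 1.6487 w 1.0
   th 30 press 9.6 tang -1.3 err x,z [ 3.1  -0.67] inward 3.01 tan 0.97 beta 7.71 want 7.20
-100 29 [-2.7  0.1  4.2]
-90 20 [-1.8 23.8 48.5]
-80 78 [ 0.5 57.8 62.5]
-70 109 [49.3 54.8 59.8]
-60 97 [45.4 49.3 52.3]
-50 102 [39.7 43.8 48.5]
-40 96 [33.1 37.3 41.8]
-30 95 [28.4 32.2 36.8]
-20 92 [22.3 26.3 30.6]
-10 96 [16.2 21.  25.5]
0 81 [12.5 17.5 20.4]
10 82 [15.8 18.5 22. ]
```

View pics/s8c.png

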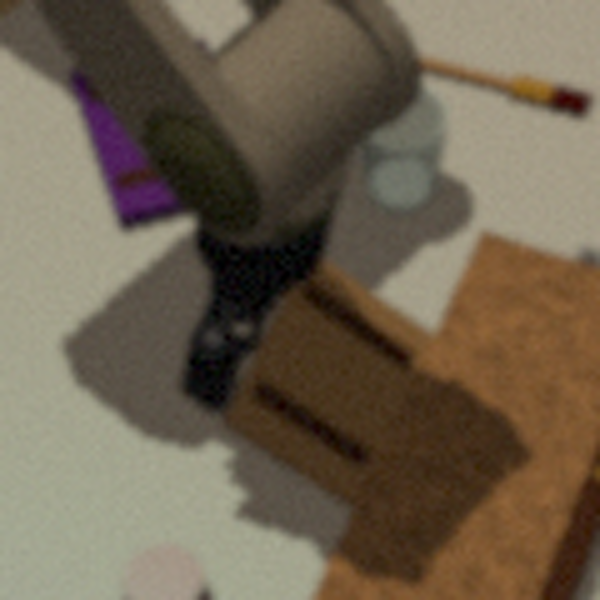

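The depth slope reads 29.6°, matching the planned 30°. I'll continue.

```bash

python3 -m creep '[{"translation":[0.24,0.018,0.19],"twist":[-0.0006,0.008,0],"gripper":0},{"translation":[0.24,0.018,0.19],"twist":[-0.0006,0.008,0],"gripper":0}]' >/dev/null
python3 -c "from h import *;chk(33)"
python3 -m creep '[{"translation":[0.25,0.019,0.18],"twist":[-0.0006,0.008,0],"gripper":0},{"translation":[0.24,0.019,0.18],"twist":[-0.0006,0.008,0],"gripper":0}]' >/dev/null
python3 -c "from h import *;chk(36)"
python3 -m creep '[{"translation":[0.26,0.019,0.17],"twist":[-0.0006,0.008,0],"gripper":0},{"translation":[0.26,0.019,0.17],"twist":[-0.0006,0.008,0],"gripper":0}]' >/dev/null
python3 -c "from h import *;chk(39)"
python3 -m creep '[{"translation":[0.27,0.02,0.16],"twist":[-0.0006,0.008,0],"gripper":0},{"translation":[0.27,0.02,0.16],"twist":[-0.0006,0.008,0],"gripper":0}]' >/dev/null
python3 -c "from h import *;chk(42)"
```

```text
t8.25 tcp [ 0.5127 -0.0241  0.2162] board [-68.5  -9.4] z 216.2 Fb [-9.6  0.5] 4.3 toolz [-0.149 -0.01  -0.989] yaw y 1.6487 w 1.0
   th 33 press 10.4 tang -1.6 err x,z [ 3.33 -0.78] inward 3.22 tan 1.16 beta 8.61 want 8.10
t8.42 tcp [ 0.5177 -0.0237  0.2199] board [-63.5  -9.4] z 219.9 Fb [-9.3  0.2] 4.3 toolz [-0.165 -0.011 -0.986] yaw y 1.6486 w 1.0
   th 36 press 10.0 tang -1.9 err x,z [ 3.54 -0.8 ] inward 3.33 tan 1.43 beta 9.51 want 9.00
t8.58 tcp [ 0.523  -0.0233  0.2234] board [-58.1  -9.5] z 223.4 Fb [-8.6 -0.7] 4.4 toolz [-0.18  -0.013 -0.984] yaw y 1.6486 w 1.0
   th 39 press 9.4 tang -2.0 err x,z [ 3.79 -0.89] inward 3.50 tan 1.70 beta 10.41 want 9.90
t8.75 tcp [ 0.5285 -0.0229  0.2267] board [-52.6  -9.5] z 226.7 Fb [-8.2  0.9] 5.7 toolz [-0.195 -0.014 -0.981] yaw y 1.6486 w 1.0
   th 42 press 9.9 tang -1.2 err x,z [ 4.04 -0.94] inward 3.63 tan 2.00 beta 11.30 want 10.80
```

```bash

python3 -m creep '[{"translation":[0.28,0.02,0.15],"twist":[-0.0006,0.008,0],"gripper":0},{"translation":[0.28,0.02,0.15],"twist":[-0.0006,0.008,0],"gripper":0}]' >/dev/null
python3 -c "from h import *;chk(45)"
python3 -m creep '[{"translation":[0.28,0.021,0.14],"twist":[-0.0006,0.008,0],"gripper":0},{"translation":[0.28,0.021,0.14],"twist":[-0.0006,0.008,0],"gripper":0}]' >/dev/null
python3 -c "from h import *;chk(48)"
python3 -m creep '[{"translation":[0.29,0.022,0.13],"twist":[-0.0006,0.008,0],"gripper":0},{"translation":[0.29,0.022,0.13],"twist":[-0.0006,0.008,0],"gripper":0}]' >/dev/null
python3 -c "from h import *;chk(51)"
python3 -m creep '[{"translation":[0.3,0.023,0.12],"twist":[-0.0006,0.008,0],"gripper":0},{"translation":[0.3,0.023,0.12],"twist":[-0.0006,0.008,0],"gripper":0}]' >/dev/null
python3 -c "from h import *;chk(54)
shot('scene','s9');ang('s9')"
```

```text
t8.92 tcp [ 0.5343 -0.0226  0.2298] board [-46.9  -9.6] z 229.8 Fb [-6.8  0.5] 4.6 toolz [-0.211 -0.015 -0.977] yaw y 1.6485 w 1.01
   th 45 press 8.1 tang -1.6 err x,z [ 4.28 -0.97] inward 3.71 tan 2.35 beta 12.19 want 11.70
t9.08 tcp [ 0.5401 -0.0221  0.2327] board [-41.1  -9.6] z 232.7 Fb [-5.  0.] 3.8 toolz [-0.225 -0.016 -0.974] yaw y 1.6486 w 1.0
   th 48 press 6.1 tang -1.2 err x,z [ 4.42 -0.99] inward 3.69 tan 2.62 beta 13.05 want 12.60
t9.25 tcp [ 0.5461 -0.0217  0.2353] board [-35.1  -9.6] z 235.3 Fb [-4.4  0. ] 3.1 toolz [-0.24  -0.018 -0.971] yaw y 1.6487 w 1.0
   th 51 press 5.2 tang -1.4 err x,z [ 4.56 -1.03] inward 3.67 tan 2.89 beta 13.90 want 13.50
t9.42 tcp [ 0.5523 -0.0213  0.2377] board [-28.8  -9.7] z 237.7 Fb [-3.2  0.4] 3.7 toolz [-0.254 -0.019 -0.967] yaw y 1.6488 w 1.0
   th 54 press 4.8 tang -0.4 err x,z [ 4.75 -1.1 ] inward 3.68 tan 3.20 beta 14.76 want 14.40
-100 38 [-2.7 -0.1  2.7]
-90 34 [-2.7  0.4  3.9]
-80 26 [-3.   0.2  4.2]
-70 21 [-3.8 -1.4  3.1]
-60 28 [-2.   1.9 82.4]
-50 92 [ 2.8 80.5 86.2]
-40 127 [60.5 69.1 75.8]
-30 116 [47.4 55.1 62.1]
-20 114 [33.1 39.4 48. ]
-10 103 [18.9 26.1 32.2]
0 86 [11.8 16.9 22. ]
10 81 [16.1 20.  23.2]
```

```bash

python3 -m creep '[{"translation":[0.32,0.024,0.08],"twist":[-0.0006,0.008,0],"gripper":0},{"translation":[0.32,0.024,0.08],"twist":[-0.0006,0.008,0],"gripper":0}]' >/dev/null
python3 -c "from h import *;chk(57)"
python3 -m creep '[{"translation":[0.33,0.025,0.06],"twist":[-0.0006,0.008,0],"gripper":0},{"translation":[0.33,0.025,0.06],"twist":[-0.0006,0.008,0],"gripper":0}]' >/dev/null
python3 -c "from h import *;chk(60)"
python3 -m creep '[{"translation":[0.33,0.025,0.05],"twist":[-0.0006,0.008,0],"gripper":0},{"translation":[0.33,0.025,0.05],"twist":[-0.0006,0.008,0],"gripper":0}]' >/dev/null
python3 -c "from h import *;chk(63)"
```

```text
t9.63 tcp [ 0.5586 -0.0209  0.2393] board [-22.5  -9.7] z 239.3 Fb [-5.2  0.8] 5.5 toolz [-0.27  -0.02  -0.963] yaw y 1.6487 w 1.0
   th 57 press 7.4 tang -1.4 err x,z [ 4.82 -1.63] inward 3.99 tan 3.15 beta 15.70 want 15.30
t9.80 tcp [ 0.5652 -0.0204  0.2408] board [-15.9  -9.7] z 240.8 Fb [-6.3  0.6] 10.8 toolz [-0.286 -0.021 -0.958] yaw y 1.6487 w 1.0
   th 60 press 12.5 tang -0.1 err x,z [ 5.04 -2.03] inward 4.28 tan 3.35 beta 16.65 want 16.20
t9.97 tcp [ 0.5718 -0.0199  0.2422] board [-9.3 -9.7] z 242.2 Fb [-6.6  0.7] 12.7 toolz [-0.301 -0.023 -0.953] yaw y 1.6486 w 1.0
   th 63 press 14.3 tang -0.2 err x,z [ 5.12 -2.31] inward 4.38 tan 3.52 beta 17.56 want 17.10
```

```bash

python3 -m creep '[{"translation":[0.32,0.024,0.09],"twist":[-0.0006,0.008,0],"gripper":0},{"translation":[0.33,0.024,0.08],"twist":[-0.0006,0.008,0],"gripper":0}]' >/dev/null
python3 -c "from h import *;chk(66)"
python3 -m creep '[{"translation":[0.34,0.025,0.05],"twist":[-0.0006,0.008,0],"gripper":0},{"translation":[0.34,0.025,0.05],"twist":[-0.0006,0.008,0],"gripper":0}]' >/dev/null
python3 -c "from h import *;chk(69)"
python3 -m creep '[{"translation":[0.34,0.026,0.04],"twist":[-0.0006,0.008,0],"gripper":0},{"translation":[0.35,0.026,0.03],"twist":[-0.0006,0.008,0],"gripper":0}]' >/dev/null
python3 -c "from h import *;chk(72)
shot('scene','s10');ang('s10');i=cv2.imread('pics/s10.png')[90:240,180:330];cv2.imwrite('pics/s10c.png',cv2.resize(i,None,fx=4,fy=4,interpolation=2))"
```

```text
t10.13 tcp [ 0.5785 -0.0194  0.2436] board [-2.5 -9.7] z 243.6 Fb [-4.1  0.4] 5.4 toolz [-0.315 -0.024 -0.949] yaw y 1.6487 w 1.0
   th 66 press 6.6 tang -1.6 err x,z [ 5.17 -2.2 ] inward 4.11 tan 3.83 beta 18.39 want 18.00
t10.30 tcp [ 0.5854 -0.0189  0.2445] board [ 4.4 -9.8] z 244.5 Fb [-1.6  0.5] 6.1 toolz [-0.329 -0.025 -0.944] yaw y 1.6487 w 1.0
   th 69 press 6.3 tang 0.7 err x,z [ 5.26 -2.36] inward 4.09 tan 4.06 beta 19.30 want 18.90
t10.47 tcp [ 0.5923 -0.0184  0.2452] board [11.3 -9.8] z 245.2 Fb [-2.2  0.9] 5.1 toolz [-0.344 -0.026 -0.939] yaw y 1.6488 w 1.0
   th 72 press 5.5 tang -0.5 err x,z [ 5.32 -2.53] inward 4.05 tan 4.28 beta 20.20 want 19.80
-100 75 [-3.1 -0.   2.9]
-90 82 [-2.8  0.7  3.3]
-80 63 [-3.3  0.3  3.2]
-70 43 [-3.5 -0.   4.3]
-60 34 [-3.3 -0.2  3.2]
-50 25 [-2.9 -0.1  2. ]
-40 16 [-3.2 -0.9  1.8]
-20 105 [63.1 73.1 84.4]
-10 150 [31.4 45.  60.1]
0 100 [13.2 19.5 26.9]
10 82 [16.7 19.1 22.2]
```

View pics/s10c.png

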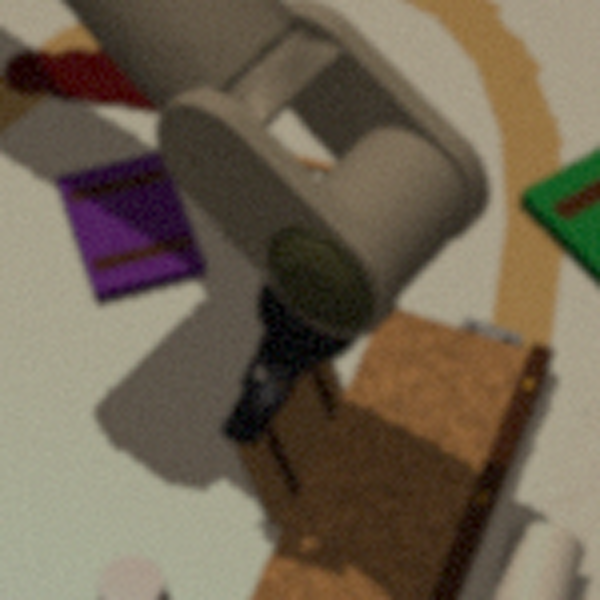

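The panel is at about 72°, with its top edge under the fingers near (270,430). I'll continue to upright.

```bash

python3 -m creep '[{"translation":[0.35,0.026,0.0],"twist":[-0.0006,0.008,0],"gripper":0},{"translation":[0.35,0.026,0.0],"twist":[-0.0006,0.008,0],"gripper":0}]' >/dev/null
python3 -c "from h import *;chk(75)"
python3 -m creep '[{"translation":[0.35,0.026,0.0],"twist":[-0.0006,0.008,0],"gripper":0},{"translation":[0.36,0.026,0],"twist":[-0.0006,0.008,0],"gripper":0}]' >/dev/null
python3 -c "from h import *;chk(78)"
python3 -m creep '[{"translation":[0.36,0.027,-0.01],"twist":[-0.0006,0.008,0],"gripper":0},{"translation":[0.36,0.027,-0.02],"twist":[-0.0006,0.008,0],"gripper":0}]' >/dev/null
python3 -c "from h import *;chk(81)"
```

```text
t10.68 tcp [ 0.5993 -0.0179  0.2454] board [18.3 -9.8] z 245.4 Fb [-1.5  0.8] 7.5 toolz [-0.359 -0.027 -0.933] yaw y 1.6487 w 1.0
   th 75 press 7.7 tang 0.5 err x,z [ 5.3  -2.82] inward 4.10 tan 4.39 beta 21.10 want 20.70
t10.85 tcp [ 0.6065 -0.0173  0.2454] board [25.6 -9.8] z 245.4 Fb [-1.7  0.7] 6.6 toolz [-0.374 -0.028 -0.927] yaw y 1.6487 w 1.0
   th 78 press 6.8 tang -0.3 err x,z [ 5.41 -2.97] inward 4.03 tan 4.68 beta 22.00 want 21.60
t11.02 tcp [ 0.6138 -0.0168  0.2452] board [32.8 -9.8] z 245.2 Fb [-0.8  1.6] 7.4 toolz [-0.388 -0.03  -0.921] yaw y 1.6488 w 1.0
   th 81 press 7.5 tang 0.3 err x,z [ 5.5  -3.16] inward 3.98 tan 4.94 beta 22.90 want 22.50
```

```bash

python3 -m creep '[{"translation":[0.3,0.023,-0.02],"twist":[-0.0006,0.007,0],"gripper":0},{"translation":[0.2,0.015,-0.02],"twist":[-0.0003,0.004,0],"gripper":0}]' >/dev/null
python3 -c "from h import *;chk(83)"
python3 -m creep '[{"translation":[0.2,0.015,-0.015],"twist":[-0.0003,0.004,0],"gripper":0}]' >/dev/null
python3 -c "from h import *;chk(84)"
python3 -m creep '[{"translation":[0.2,0.015,-0.015],"twist":[-0.0003,0.004,0],"gripper":0}]' >/dev/null
python3 -c "from h import *;chk(85)
shot('scene','s11');shot('wrist','w11');ang('s11');i=cv2.imread('pics/s11.png')[90:240,180:330];cv2.imwrite('pics/s11c.png',cv2.resize(i,None,fx=4,fy=4,interpolation=2))"
```

```text
t11.18 tcp [ 0.6189 -0.0164  0.2448] board [37.9 -9.8] z 244.8 Fb [-0.8  1. ] 7.7 toolz [-0.398 -0.03  -0.917] yaw y 1.6488 w 1.0
   th 83 press 7.7 tang 0.1 err x,z [ 5.77 -3.32] inward 4.00 tan 5.32 beta 23.52 want 23.10
t11.27 tcp [ 0.6208 -0.0163  0.2446] board [39.9 -9.8] z 244.6 Fb [-0.2  1. ] 7.3 toolz [-0.401 -0.031 -0.915] yaw y 1.6487 w 1.0
   th 84 press 7.3 tang 0.6 err x,z [ 5.28 -3.29] inward 3.82 tan 4.90 beta 23.74 want 23.40
t11.35 tcp [ 0.6228 -0.0161  0.2445] board [41.8 -9.8] z 244.5 Fb [0.1 0.9] 7.0 toolz [-0.405 -0.031 -0.914] yaw y 1.6487 w 1.0
   th 85 press 7.0 tang 0.7 err x,z [ 4.84 -3.27] inward 3.68 tan 4.53 beta 23.97 want 23.70
-100 77 [-2.3  0.2  4.2]
-90 80 [-3.6  0.2  3. ]
-80 79 [-3.7  0.3  3.4]
-70 76 [-3.3 -0.   4. ]
-60 77 [-2.4  0.9  4.1]
-50 48 [-2.6  0.3  2.9]
-40 34 [-4.1  0.1  3. ]
-30 22 [-2.1 -0.2  4.8]
0 133 [17.  32.9 61.9]
10 83 [16.9 19.5 23.2]
```

View pics/s11c.png

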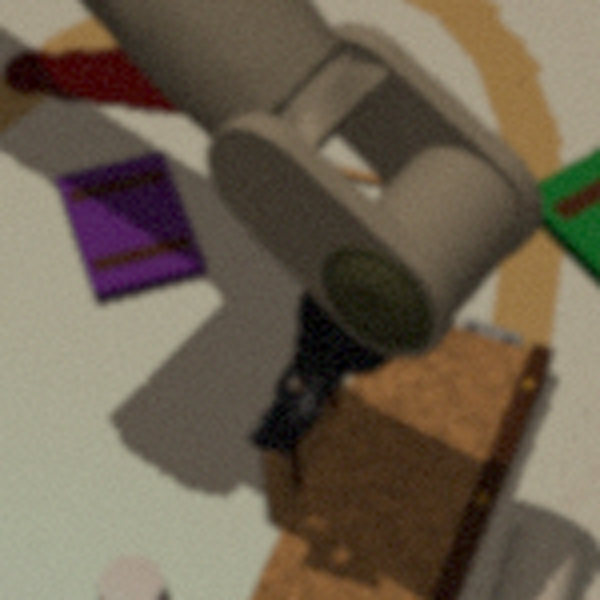

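View pics/w11.png

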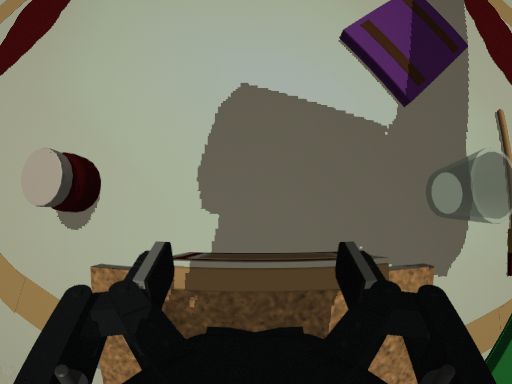

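```bash
cat >> h.py <<'E'
def ang2(f):
    z=np.load(f'pics/{f}.npz');p,d,K,T=[z[k] for k in('p','d','K','T')]
    uu,vv=np.meshgrid(range(200,290),range(130,235));P=dep(np.c_[uu.ravel(),vv.ravel()],d,K,T)
    q=(P[:,:2]-O)@np.c_[xb,yb]*1000;h=P[:,2]*1000
    k=(abs(q[:,0])<40)&(q[:,1]>-80)&(q[:,1]<-20)&(h<105)&(h>25);print(k.sum())
    for a in range(25,105,10):
        m=k&(h>=a)&(h<a+10)
        if m.sum()>4:print('z',a,m.sum(),'x',np.percentile(q[m,0],[10,50,90]).round(1),'y',np.percentile(q[m,1],[5,95]).round(1))
    m=k&(h<75);c=np.polyfit(h[m],q[m,0],1);print('tilt from vertical deg',np.degrees(np.arctan(c[0])))
E
python3 -c "
from h import *;ang2('s10');ang2('s11')"
```

```text
233
z 25 37 x [-11.7  -5.7  27.7] y [-65.  -24.1]
z 35 29 x [-18.   -9.   -6.6] y [-65.  -24.6]
z 45 36 x [-22.6 -12.6 -10. ] y [-65.1 -25.7]
z 55 31 x [-23.8 -15.9 -13.2] y [-64.3 -20.9]
z 65 34 x [-27.  -18.4 -16.3] y [-64.8 -25. ]
z 75 33 x [-30.1 -21.1 -18.9] y [-64.2 -25.7]
z 85 30 x [-35.8 -26.  -22.1] y [-65.4 -35.9]
tilt from vertical deg -24.14760283840221
144
z 25 24 x [-10.    0.2  12.5] y [-65.4 -22.8]
z 35 20 x [-11.5  -0.7   0.4] y [-64.4 -22.6]
z 45 22 x [-11.   -1.4  -0.3] y [-66. -26.]
z 55 20 x [-17.3  -2.4  -1.1] y [-65.  -32.6]
z 65 21 x [-11.2  -2.3  -1.8] y [-64.9 -31.4]
z 75 15 x [-14.3  -5.5  -2.8] y [-65.8 -48.9]
z 85 18 x [-17.  -11.2  -3.8] y [-64.4 -58.4]
tilt from vertical deg -9.617707283389079
```

The panel's back leans about 3.6° from vertical. A few millimetres more will bring it upright.

```bash

python3 -m creep '[{"translation":[0.2,0.015,-0.015],"twist":[-0.0003,0.004,0],"gripper":0},{"translation":[0.2,0.015,-0.01],"twist":[-0.0003,0.004,0],"gripper":0}]' >/dev/null
python3 -c "from h import *;chk(87.5)"
python3 -m creep '[{"translation":[0.1,0.008,-0.01],"twist":[0,0,0],"gripper":0}]' >/dev/null
python3 -c "from h import *;chk(88)"
python3 -m creep '[{"translation":[0.1,0.008,-0.01],"twist":[0,0,0],"gripper":0}]' >/dev/null
python3 -c "from h import *;chk(89)
shot('scene','s12');ang2('s12')"
```

```text
t11.62 tcp [ 0.6267 -0.0158  0.2441] board [45.8 -9.8] z 244.1 Fb [-0.4  0.9] 5.0 toolz [-0.412 -0.031 -0.91 ] yaw y 1.6487 w 1.0
   th 87.5 press 5.0 tang -0.2 err x,z [ 2.69 -3.02] inward 3.13 tan 2.56 beta 24.43 want 24.45
t11.70 tcp [ 0.6278 -0.0157  0.244 ] board [46.9 -9.8] z 244.0 Fb [0.2 0.4] 6.7 toolz [-0.412 -0.032 -0.91 ] yaw y 1.6488 w 1.0
   th 88 press 6.7 tang 0.4 err x,z [ 2.55 -2.93] inward 3.02 tan 2.44 beta 24.43 want 24.60
t11.78 tcp [ 0.6287 -0.0156  0.244 ] board [47.8 -9.8] z 244.0 Fb [0.2 0.5] 7.5 toolz [-0.412 -0.032 -0.911] yaw y 1.6487 w 1.0
   th 89 press 7.5 tang 0.3 err x,z [ 1.06 -2.62] inward 2.64 tan 1.01 beta 24.41 want 24.90
131
z 25 22 x [-9.8  1.5  4.7] y [-69.2 -24.1]
z 35 18 x [-11.8   1.3   2.2] y [-65.6 -35.9]
z 45 18 x [-13.2   0.3   2.1] y [-65.3 -32.1]
z 55 21 x [-11.    0.6   2.1] y [-64.8 -27.4]
z 65 16 x [-12.7  -1.2   1.5] y [-65.9 -42.4]
z 75 13 x [-14.   -7.2   1.1] y [-65.1 -54.8]
z 85 16 x [-12.8  -7.2  -0.6] y [-66.  -58.6]
z 95 7 x [-16.9  -2.6  -0.3] y [-63.1 -58.2]
tilt from vertical deg -6.283120360495295
```

The panel is upright to within about a degree. I'll lift off, bring the tool back to vertical on the robot's side, and check that it stands.

```bash

python3 -m creep '[{"translation":[0,0,0.1],"twist":[0,0,0],"gripper":0},{"translation":[0,0,0.3],"twist":[0,0,0],"gripper":0},{"translation":[0,0,1.0],"twist":[0,0,0],"gripper":0},{"translation":[0,0,1.5],"twist":[0,0,0],"gripper":0},{"translation":[0,0,1.6],"twist":[0,0,0],"gripper":0}]' >/dev/null
python3 -c "
from h import *;st();shot('scene','s13');ang2('s13')"
python3 -m creep '[{"translation":[-1.63,-0.12,0.1],"twist":[0.0054,-0.071,0],"gripper":0},{"translation":[-1.63,-0.12,0.1],"twist":[0.0054,-0.071,0],"gripper":0},{"translation":[-1.63,-0.12,0.1],"twist":[0.0054,-0.071,0],"gripper":0},{"translation":[-1.63,-0.12,0.1],"twist":[0.0054,-0.071,0],"gripper":0},{"translation":[-1.63,-0.12,0],"twist":[0.0054,-0.071,0],"gripper":0},{"translation":[-1.63,-0.12,0],"twist":[0.0054,-0.071,0],"gripper":0},{"translation":[0,0,0],"twist":[0,0,0],"gripper":0}]' >/dev/null
python3 -c "
from h import *;st();shot('scene','s14');shot('wrist','w14');ang2('s14');i=cv2.imread('pics/s14.png')[90:240,180:330];cv2.imwrite('pics/s14c.png',cv2.resize(i,None,fx=4,fy=4,interpolation=2))"
```

```text
t12.25 tcp [ 0.6282 -0.0157  0.2889] board [47.3 -9.8] z 288.9 Fb [-0.3 -0.6] 0.2 toolz [-0.415 -0.031 -0.91 ] yaw y 1.6488 w 1.0
197
z 25 18 x [-6.6  2.1  8.6] y [-63.4 -33.2]
z 35 22 x [-10.9   1.1   2.2] y [-64.6 -23.6]
z 45 14 x [-7.3  1.7  2.4] y [-65.8 -30.7]
z 55 17 x [-8.6  1.6  2.4] y [-64.2 -32.4]
z 65 24 x [-11.6   1.3   2.1] y [-64.7 -25.3]
z 75 17 x [-11.4  -1.5   1.9] y [-65.6 -38.9]
z 85 55 x [-13.5  -5.8   1.8] y [-64.8 -26.5]
z 95 30 x [-11.2  -2.9   0.1] y [-62.9 -25.8]
tilt from vertical deg -4.34851468271817
t12.88 tcp [ 0.5284 -0.0228  0.2926] board [-52.7  -9.3] z 292.6 Fb [-1.2  0.5] 0.3 toolz [ 0.001  0.001 -1.   ] yaw y 1.6487 w 1.0
201
z 25 21 x [-11.    1.5   3.1] y [-64.9 -24.4]
z 35 14 x [-7.4  1.6  2.5] y [-64.4 -26.5]
z 45 21 x [-10.4   1.9   2.9] y [-66.3 -33.8]
z 55 17 x [-9.4  1.1  2.4] y [-65.8 -25.3]
z 65 19 x [-8.   0.8  2.1] y [-65.3 -25.9]
z 75 15 x [-10.1   1.    2.6] y [-65.  -33.3]
z 85 64 x [-12.3  -4.2   2.1] y [-64.4 -22.8]
z 95 30 x [-11.7  -5.4   2. ] y [-62.4 -22. ]
tilt from vertical deg -1.859001354437733
```

View pics/s14c.png

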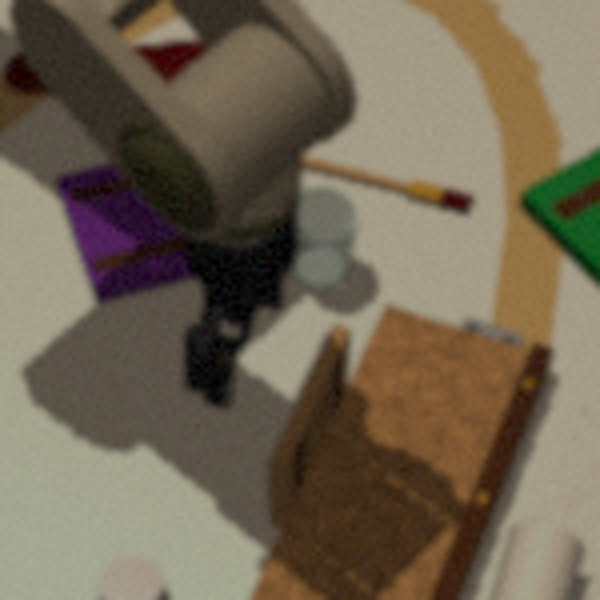

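View pics/w14.png

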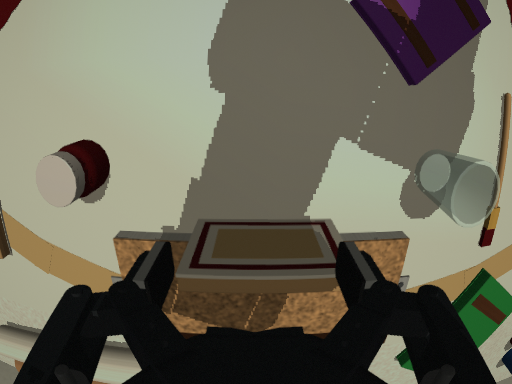

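The panel stands by itself against the board's front. The wrist view shows its white face with the dark red border at about (265,245), and the jar and cup undisturbed. Next I'll lower behind the white face and push at the top.

```bash

python3 -m creep '[{"translation":[0,0,-1.2],"twist":[0,0,0],"gripper":0},{"translation":[0,0,-1.2],"twist":[0,0,0],"gripper":0},{"translation":[0,0,-1.2],"twist":[0,0,0],"gripper":0},{"translation":[0,0,-1.2],"twist":[0,0,0],"gripper":0},{"translation":[0.4,0.03,0],"twist":[0,0,0],"gripper":0},{"translation":[0.5,0.04,0],"twist":[0,0,0],"gripper":0},{"translation":[0.5,0.04,0],"twist":[0,0,0],"gripper":0},{"translation":[0.4,0.03,0],"twist":[0,0,0],"gripper":0}]' >/dev/null
python3 -c "from h import *;st()"
python3 -m creep '[{"translation":[0.3,0.02,0],"twist":[0,0,0],"gripper":0},{"translation":[0.3,0.02,0],"twist":[0,0,0],"gripper":0}]' >/dev/null
python3 -c "from h import *;st()"
python3 -m creep '[{"translation":[0.3,0.02,0],"twist":[0,0,0],"gripper":0},{"translation":[0.3,0.02,0],"twist":[0,0,0],"gripper":0}]' >/dev/null
python3 -c "from h import *;st();shot('scene','s15');ang2('s15');i=cv2.imread('pics/s15.png')[90:240,180:330];cv2.imwrite('pics/s15c.png',cv2.resize(i,None,fx=4,fy=4,interpolation=2))"
```

```text
t13.65 tcp [ 0.5495 -0.0215  0.245 ] board [-31.6  -9.6] z 245.0 Fb [-1.1  0.7] -0.9 toolz [ 0. -0. -1.] yaw y 1.6493 w 1.0
t13.82 tcp [ 0.5549 -0.021   0.2447] board [-26.2  -9.5] z 244.7 Fb [-0.  -0.5] -0.5 toolz [-0.  0. -1.] yaw y 1.6492 w 1.0
t13.98 tcp [ 0.5606 -0.0207  0.2444] board [-20.5  -9.6] z 244.4 Fb [-1.   0.6] 0.8 toolz [-0.001  0.    -1.   ] yaw y 1.6491 w 1.0
202
z 25 18 x [-9.1  1.6 22.7] y [-65.1 -23.1]
z 35 15 x [-8.3 -1.2  3.7] y [-65.8 -27.3]
z 45 15 x [-9.8  4.1  4.8] y [-65.5 -23.7]
z 55 17 x [-6.1  3.5  5.7] y [-64.9 -33.1]
z 65 16 x [-7.2  2.5  6.1] y [-66.  -34.7]
z 75 15 x [-5.1  3.3  6.9] y [-65.3 -29.3]
z 85 62 x [-8.8 -1.8  6.8] y [-64.4 -23. ]
z 95 44 x [-15.8  -3.4   6.1] y [-65.5 -26.6]
tilt from vertical deg -2.5684983536397477
```

View pics/s15c.png

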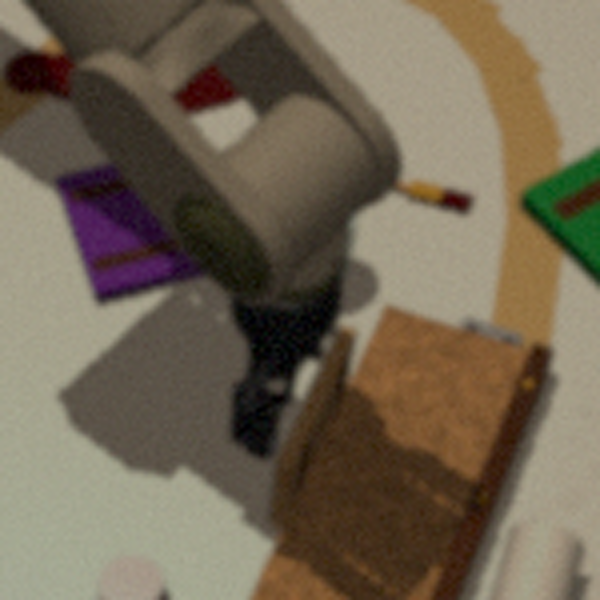

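The top has started to move over. I'll keep pushing.

```bash

python3 -m creep '[{"translation":[0.3,0.02,0],"twist":[0,0,0],"gripper":0},{"translation":[0.3,0.02,0],"twist":[0,0,0],"gripper":0},{"translation":[0.3,0.02,0],"twist":[0,0,0],"gripper":0}]' >/dev/null
python3 -c "from h import *;st();shot('scene','s16');ang2('s16')"
python3 -m creep '[{"translation":[0.3,0.02,0],"twist":[0,0,0],"gripper":0},{"translation":[0.3,0.02,0],"twist":[0,0,0],"gripper":0},{"translation":[0.3,0.02,0],"twist":[0,0,0],"gripper":0}]' >/dev/null
python3 -c "from h import *;st();shot('scene','s17');ang2('s17');i=cv2.imread('pics/s17.png')[90:240,180:330];cv2.imwrite('pics/s17c.png',cv2.resize(i,None,fx=4,fy=4,interpolation=2))"
```

```text
t14.28 tcp [ 0.5696 -0.0201  0.2443] board [-11.5  -9.7] z 244.3 Fb [-0.2  0.5] 0.4 toolz [-0.001  0.    -1.   ] yaw y 1.649 w 1.0
167
z 25 12 x [-8.2 -0.4 20.9] y [-65.4 -42.6]
z 35 9 x [-8.4 -1.   3.9] y [-65.9 -62.3]
z 45 12 x [-5.1 -0.1  7.1] y [-64.8 -53.4]
z 55 10 x [-2.8  4.7 10.3] y [-65.  -50.1]
z 65 10 x [-0.5  5.8 10.6] y [-64.9 -60.5]
z 75 9 x [ 0.9  5.9 11.1] y [-66.5 -62.5]
z 85 68 x [-0.2 10.1 16.3] y [-63.5 -22.6]
z 95 37 x [-8.9  4.  12. ] y [-65.4 -22.5]
tilt from vertical deg 1.165397581339892
t14.58 tcp [ 0.5786 -0.0194  0.2442] board [-2.4 -9.8] z 244.2 Fb [-0.1 -0.4] 0.1 toolz [-0.001  0.    -1.   ] yaw y 1.649 w 1.0
185
z 25 16 x [-11.2  -6.9  27.6] y [-66.8 -39.4]
z 35 13 x [-7.6  1.1  7.4] y [-65.5 -51.8]
z 45 13 x [-5.5 -2.   9.9] y [-64.7 -42. ]
z 55 13 x [-1.   1.8 13. ] y [-65.  -23.6]
z 65 13 x [ 4.4  9.7 17.3] y [-67.4 -42.5]
z 75 16 x [ 6.1 11.2 23. ] y [-66.2 -29. ]
z 85 78 x [ 9.8 18.6 25.2] y [-63.6 -22.8]
z 95 23 x [ 1.4  9.3 17.3] y [-66.2 -32.1]
tilt from vertical deg 12.781807863308606
```

View pics/s17c.png

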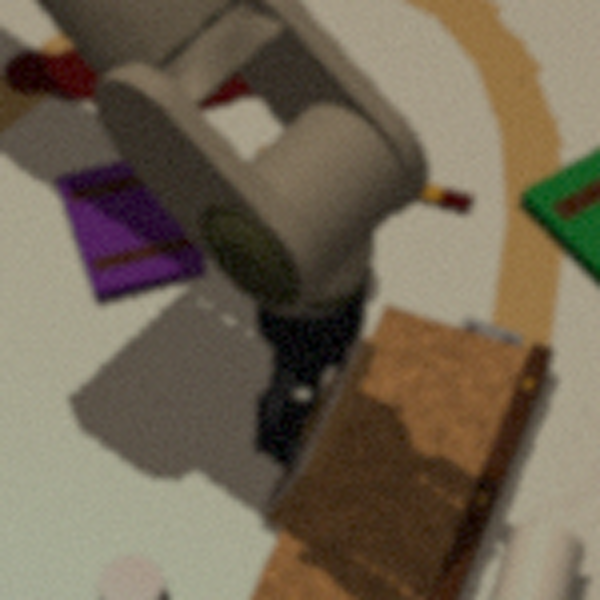

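```bash

python3 -m creep '[{"translation":[0.3,0.02,0],"twist":[0,0,0],"gripper":0},{"translation":[0.3,0.02,0],"twist":[0,0,0],"gripper":0},{"translation":[0.3,0.02,0],"twist":[0,0,0],"gripper":0}]' >/dev/null
python3 -c "from h import *;st()"
python3 -m creep '[{"translation":[0.3,0.02,0],"twist":[0,0,0],"gripper":0},{"translation":[0.2,0.02,0],"twist":[0,0,0],"gripper":0},{"translation":[0,0,0],"twist":[0,0,0],"gripper":0},{"translation":[0,0,0],"twist":[0,0,0],"gripper":0}]' >/dev/null
python3 -c "from h import *;st();shot('scene','s18');i=cv2.imread('pics/s18.png')[90:240,180:330];cv2.imwrite('pics/s18c.png',cv2.resize(i,None,fx=4,fy=4,interpolation=2))"
```

```text
t14.88 tcp [ 0.5876 -0.0189  0.2443] board [ 6.6 -9.9] z 244.3 Fb [ 0.3 -0.6] 0.2 toolz [-0.001  0.    -1.   ] yaw y 1.6491 w 1.0
t15.22 tcp [ 0.5924 -0.0184  0.2442] board [11.4 -9.8] z 244.2 Fb [ 0.3 -0.2] 0.7 toolz [-0.001  0.    -1.   ] yaw y 1.6491 w 0.99
```

View pics/s18c.png

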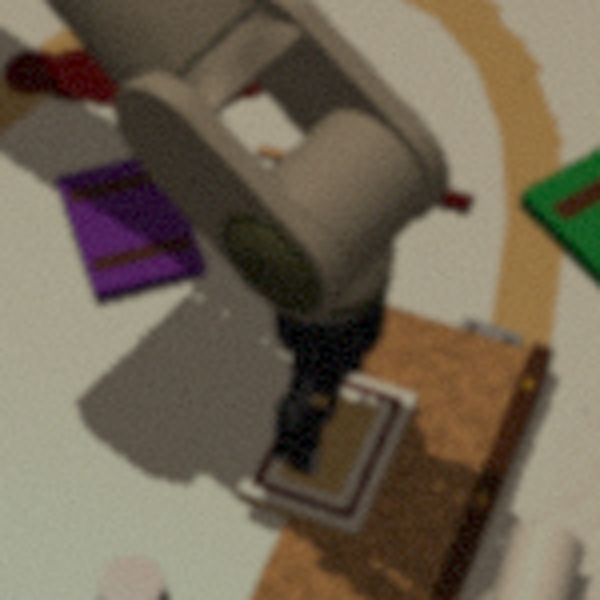

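The panel now lies on the cork, white face up, near (330,450) in the crop. I'll retreat and measure its near edge.

```bash

python3 -m creep '[{"translation":[-1,-0.08,0.2],"twist":[0,0,0],"gripper":0},{"translation":[-1.8,-0.14,0],"twist":[0,0,0],"gripper":0},{"translation":[-1.8,-0.14,0],"twist":[0,0,0],"gripper":0},{"translation":[-1.8,-0.14,0],"twist":[0,0,0],"gripper":0},{"translation":[-1.8,-0.14,0],"twist":[0,0,0],"gripper":0},{"translation":[-1.5,-0.1,0],"twist":[0,0,0],"gripper":0},{"translation":[0,0,0],"twist":[0,0,0],"gripper":0}]' >/dev/null
python3 - <<'E'
from h import *
st();p,d,K,T=shot('top','t19');shot('scene','s19');shot('wrist','w19')
i=cv2.imread('pics/t19.png')[110:245,170:350];cv2.imwrite('pics/t19c.png',cv2.resize(i,None,fx=4,fy=4,interpolation=2))
for f,r in(('t19',(150,350,100,250)),('s19',(200,330,120,270))):
    z=np.load(f'pics/{f}.npz');p,d,K,T=[z[k] for k in('p','d','K','T')]
    uu,vv=np.meshgrid(range(r[0],r[1]),range(r[2],r[3]));P=dep(np.c_[uu.ravel(),vv.ravel()],d,K,T)
    q=(P[:,:2]-O)@np.c_[xb,yb]*1000;h=P[:,2]*1000
    k=(abs(h-36)<5)&(q[:,0]<105)&(q[:,0]>-60)&(abs(q[:,1])<90);print(f,k.sum(),cv2.minAreaRect(q[k].astype(np.float32)),np.percentile(q[k],[1,99],axis=0).round(1).tolist(),np.median(h[k]))
E
```

```text
t15.85 tcp [ 0.4935 -0.0258  0.2462] board [-87.8  -9.7] z 246.2 Fb [ 0.3 -0.1] -0.1 toolz [-0.003  0.001 -1.   ] yaw y 1.6486 w 1.0
t19 272 ((41.82370376586914, -2.0216217041015625), (32.4097900390625, 129.99781799316406), 0.2674473524093628) [[26.7, -66.3], [57.0, 62.4]] 35.53251671190463
s19 1129 ((10.597034454345703, -0.0445709228515625), (134.92581176757812, 95.79253387451172), 89.8045425415039) [[-35.8, -64.2], [57.8, 64.3]] 35.74007364818961
```

View pics/t19c.png

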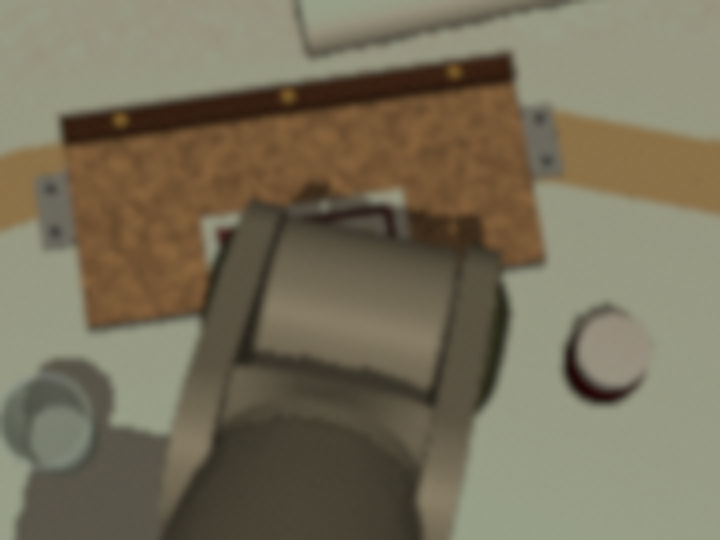

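View pics/w19.png

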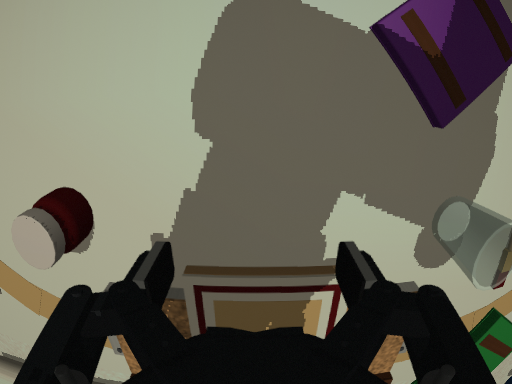

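The scene depth puts the panel's near edge at −37 mm and its far edge at 58 mm, square to the board, centred at y≈0, top at 36 mm. I'll centre the tool on it, lower to mid-edge height and push.

```bash

python3 -m creep '[{"translation":[-0.02,0.3,-1.5],"twist":[0,0,0],"gripper":0},{"translation":[-0.02,0.3,-1.5],"twist":[0,0,0],"gripper":0},{"translation":[-0.02,0.3,-1.5],"twist":[0,0,0],"gripper":0},{"translation":[0,0,-1.2],"twist":[0,0,-0.002],"gripper":0},{"translation":[0,0,0],"twist":[0,0,0],"gripper":0}]' >/dev/null
python3 -c "
from h import *
st();shot('scene','s20');i=cv2.imread('pics/s20.png')[90:240,180:330];cv2.imwrite('pics/s20c.png',cv2.resize(i,None,fx=4,fy=4,interpolation=2))"
```

```text
t16.42 tcp [ 0.4949 -0.0166  0.1872] board [-85.7  -0.6] z 187.2 Fb [0.8 0.7] -0.3 toolz [-0.004  0.001 -1.   ] yaw y 1.6474 w 1.0
```

View pics/s20c.png

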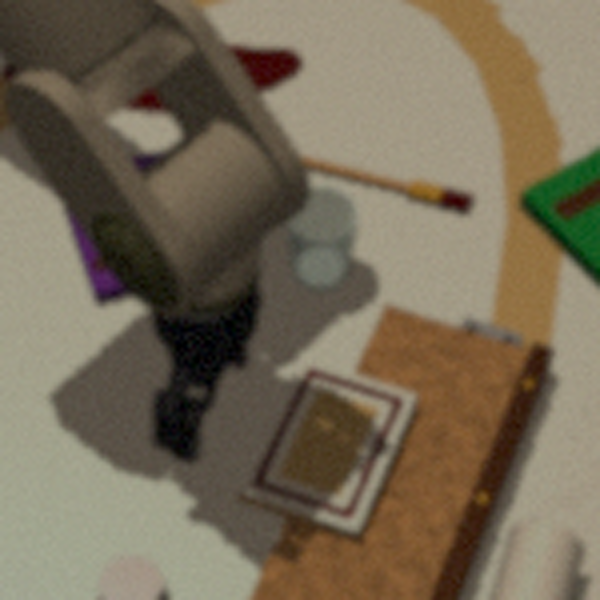

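```bash

python3 -m creep '[{"translation":[0.5,0.04,0.05],"twist":[0,0,0],"gripper":0},{"translation":[0.6,0.045,0.05],"twist":[0,0,0],"gripper":0},{"translation":[0.6,0.045,0],"twist":[0,0,0],"gripper":0},{"translation":[0.6,0.045,0],"twist":[0,0,0],"gripper":0},{"translation":[0.5,0.04,0],"twist":[0,0,0],"gripper":0},{"translation":[0.4,0.03,0],"twist":[0,0,0],"gripper":0},{"translation":[0.3,0.02,0],"twist":[0,0,0],"gripper":0}]' >/dev/null
python3 -c "from h import *;st()"
python3 -m creep '[{"translation":[0.3,0.02,0],"twist":[0,0,0],"gripper":0},{"translation":[0.3,0.02,0],"twist":[0,0,0],"gripper":0},{"translation":[0.3,0.02,0],"twist":[0,0,0],"gripper":0},{"translation":[0.3,0.02,0],"twist":[0,0,0],"gripper":0}]' >/dev/null
python3 -c "from h import *;st()"
python3 -m creep '[{"translation":[0.3,0.02,0],"twist":[0,0,0],"gripper":0},{"translation":[0.3,0.02,0],"twist":[0,0,0],"gripper":0},{"translation":[0.3,0.02,0],"twist":[0,0,0],"gripper":0},{"translation":[0.3,0.02,0],"twist":[0,0,0],"gripper":0}]' >/dev/null
python3 -c "from h import *;st()"
```

```text
t17.05 tcp [ 0.5303 -0.0142  0.1903] board [-50.2  -0.9] z 190.3 Fb [-0.4 -0. ] 0.1 toolz [-0.001  0.    -1.   ] yaw y 1.6471 w 1.0
t17.38 tcp [ 0.5419 -0.0134  0.1902] board [-38.6  -1. ] z 190.2 Fb [-1.5  0.7] 1.1 toolz [-0.002  0.    -1.   ] yaw y 1.6471 w 1.0
t17.72 tcp [ 0.554  -0.0126  0.1902] board [-26.5  -1.1] z 190.2 Fb [-0.3 -0.5] 0.5 toolz [-0.001  0.    -1.   ] yaw y 1.647 w 1.0
```

```bash

python3 -c "from h import *;shot('wrist','w21')"
python3 -m creep '[{"translation":[0.3,0.023,0],"twist":[0,0,0],"gripper":0},{"translation":[0.3,0.023,0],"twist":[0,0,0],"gripper":0},{"translation":[0.3,0.023,0],"twist":[0,0,0],"gripper":0},{"translation":[0.3,0.023,0],"twist":[0,0,0],"gripper":0}]' >/dev/null
python3 -c "from h import *;st()"
python3 -m creep '[{"translation":[0.3,0.023,0],"twist":[0,0,0],"gripper":0},{"translation":[0.3,0.023,0],"twist":[0,0,0],"gripper":0},{"translation":[0.3,0.023,0],"twist":[0,0,0],"gripper":0},{"translation":[0.3,0.023,0],"twist":[0,0,0],"gripper":0}]' >/dev/null
python3 -c "
from h import *
st();shot('scene','s21');i=cv2.imread('pics/s21.png')[90:240,180:330];cv2.imwrite('pics/s21c.png',cv2.resize(i,None,fx=4,fy=4,interpolation=2))"
```

```text
t18.10 tcp [ 0.566  -0.0117  0.1902] board [-14.4  -1.1] z 190.2 Fb [-1.7  0.3] 0.4 toolz [-0.001  0.    -1.   ] yaw y 1.647 w 1.0
t18.43 tcp [ 0.578  -0.0107  0.1902] board [-2.3 -1.1] z 190.2 Fb [-1.8  0.8] 1.1 toolz [-0.001  0.    -1.   ] yaw y 1.6471 w 1.0
```

View pics/s21c.png

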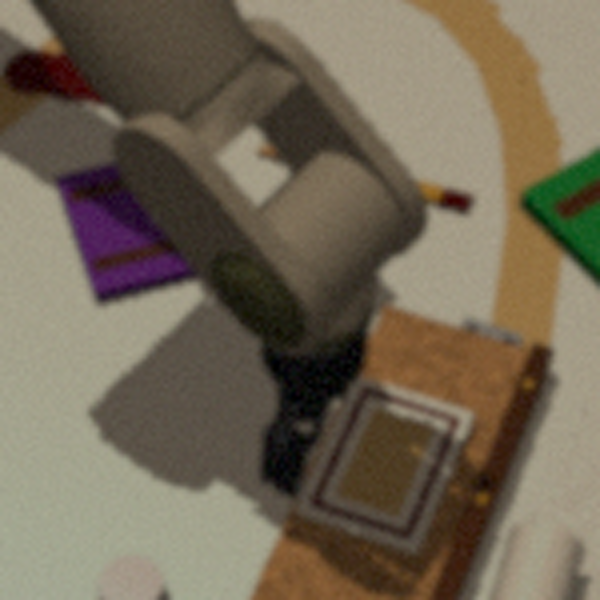

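The panel is sliding squarely, with about 20 mm left to the fence.

```bash

python3 -m creep '[{"translation":[0.3,0.023,0],"twist":[0,0,0],"gripper":0},{"translation":[0.3,0.023,0],"twist":[0,0,0],"gripper":0},{"translation":[0.3,0.023,0],"twist":[0,0,0],"gripper":0},{"translation":[0.3,0.023,0],"twist":[0,0,0],"gripper":0}]' >/dev/null
python3 -c "from h import *;st()"
python3 -m creep '[{"translation":[0.15,0.011,0],"twist":[0,0,0],"gripper":0},{"translation":[0.15,0.011,0],"twist":[0,0,0],"gripper":0}]' >/dev/null
python3 -c "from h import *;st()"
for i in 1 2 3; do python3 -m creep '[{"translation":[0.1,0.008,0],"twist":[0,0,0],"gripper":0}]' >/dev/null
python3 -c "from h import *;st()"; done
```

```text
t18.82 tcp [ 0.59   -0.0098  0.1902] board [ 9.7 -1.1] z 190.2 Fb [-2.3 -0.4] 0.2 toolz [-0.001  0.    -1.   ] yaw y 1.6471 w 1.0
t18.98 tcp [ 0.5929 -0.0096  0.1902] board [12.6 -1.1] z 190.2 Fb [-1.5  0.1] 0.6 toolz [-0.001  0.    -1.   ] yaw y 1.6471 w 1.0
t19.07 tcp [ 0.5939 -0.0095  0.1902] board [13.5 -1.1] z 190.2 Fb [-0.8  0.3] 0.8 toolz [-0.001  0.    -1.   ] yaw y 1.6471 w 1.0
t19.15 tcp [ 0.5948 -0.0095  0.1903] board [14.5 -1.1] z 190.3 Fb [-1.3 -0.1] 0.1 toolz [-0.001  0.    -1.   ] yaw y 1.6471 w 1.0
t19.23 tcp [ 0.5958 -0.0094  0.1902] board [15.5 -1.1] z 190.2 Fb [-0.7 -0.2] 0.2 toolz [-0.001  0.    -1.   ] yaw y 1.6471 w 1.0
```

```bash

for i in 1 2 3; do python3 -m creep '[{"translation":[0.1,0.008,0],"twist":[0,0,0],"gripper":0}]' >/dev/null
python3 -c "from h import *;st()"; done
```

```text
t19.32 tcp [ 0.5968 -0.0093  0.1903] board [16.5 -1. ] z 190.3 Fb [-2.6  0.1] 0.6 toolz [-0.001  0.    -1.   ] yaw y 1.6471 w 1.0
t19.40 tcp [ 0.5978 -0.0092  0.1903] board [17.5 -1.1] z 190.3 Fb [-1.1  0.4] 1.2 toolz [-0.001  0.    -1.   ] yaw y 1.6471 w 1.0
t19.48 tcp [ 0.5986 -0.0091  0.1901] board [18.2 -1. ] z 190.1 Fb [-8.6  0.2] 5.0 toolz [-0.003  0.001 -1.   ] yaw y 1.647 w 1.0
```

Contact came at 18 mm, as predicted for the fence. I'll give one small extra press to seat it, then retreat and check.

```bash

python3 -m creep '[{"translation":[0.05,0.004,0],"twist":[0,0,0],"gripper":0},{"translation":[0,0,0],"twist":[0,0,0],"gripper":0}]' >/dev/null
python3 -c "from h import *;st()"
python3 -m creep '[{"translation":[-0.1,-0.008,0],"twist":[0,0,0],"gripper":0},{"translation":[-0.5,-0.04,0],"twist":[0,0,0],"gripper":0},{"translation":[-2,-0.15,0],"twist":[0,0,0],"gripper":0},{"translation":[-2,-0.15,0.5],"twist":[0,0,0],"gripper":0},{"translation":[-2,-0.15,1.5],"twist":[0,0,0],"gripper":0},{"translation":[-2,-0.15,2.5],"twist":[0,0,0],"gripper":0},{"translation":[-3,-0.2,2.5],"twist":[0,0,0],"gripper":0},{"translation":[-3,-0.2,2.5],"twist":[0,0,0],"gripper":0},{"translation":[-3,-0.2,1.5],"twist":[0,0,0],"gripper":0},{"translation":[-2,-0.2,1.5],"twist":[0,0,0],"gripper":0},{"translation":[0,0,0],"twist":[0,0,0],"gripper":0}]' >/dev/null
python3 - <<'E'
from h import *
st();shot('top','t22');shot('scene','s22');shot('wrist','w22')
i=cv2.imread('pics/t22.png')[110:245,170:350];j=cv2.imread('pics/s22.png')[100:280,190:340]
cv2.imwrite('pics/c22.png',np.hstack([cv2.resize(i,(440,330),interpolation=2),cv2.resize(j,(275,330),interpolation=2)]))
for f,r in(('t22',(150,350,100,250)),('s22',(200,330,120,270))):
    z=np.load(f'pics/{f}.npz');p,d,K,T=[z[k] for k in('p','d','K','T')]
    uu,vv=np.meshgrid(range(r[0],r[1]),range(r[2],r[3]));P=dep(np.c_[uu.ravel(),vv.ravel()],d,K,T)
    q=(P[:,:2]-O)@np.c_[xb,yb]*1000;h=P[:,2]*1000
    k=(abs(h-36)<5)&(q[:,0]<120)&(q[:,0]>-60)&(abs(q[:,1])<85);print(f,k.sum(),cv2.minAreaRect(q[k].astype(np.float32)),np.percentile(q[k],[1,99],axis=0).round(1).tolist(),np.median(h[k]))
E
```

```text
t19.65 tcp [ 0.5988 -0.0091  0.1902] board [18.5 -1. ] z 190.2 Fb [-7.7 -0.3] 4.7 toolz [-0.004  0.    -1.   ] yaw y 1.647 w 1.0
t20.57 tcp [ 0.401  -0.0235  0.3175] board [-179.9   -0.4] z 317.5 Fb [ 0.4 -0.5] -0.0 toolz [ 0.003 -0.001 -1.   ] yaw y 1.6467 w 1.0
t22 1700 ((73.39676666259766, -1.9729156494140625), (129.93992614746094, 93.07438659667969), 89.9974594116211) [[28.3, -65.6], [119.1, 61.8]] 35.74066031608953
s22 1112 ((74.39143371582031, 0.6324920654296875), (134.4785919189453, 90.87682342529297), 89.89555358886719) [[30.1, -64.9], [119.3, 65.4]] 35.73972343532779
```

View pics/c22.png

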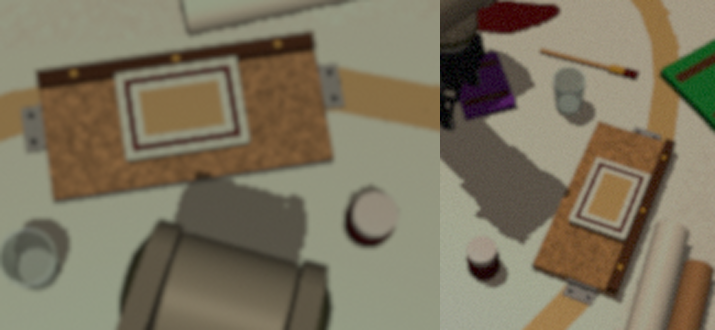

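View pics/w22.png

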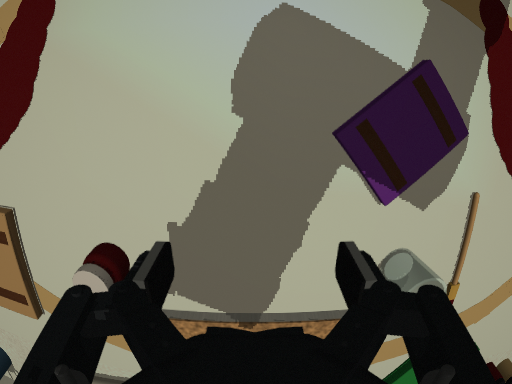

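The panel lies white face up and parallel to the fence, with no cork visible between them. I'll zoom in for a last check.

```bash
python3 - <<'E'
from h import *
i=cv2.imread('pics/t22.png')[125:180,205:285];cv2.imwrite('pics/z22.png',cv2.resize(i,None,fx=9,fy=9,interpolation=cv2.INTER_NEAREST))
a=np.load('pics/t0.npz') if 0 else np.load('pics/top0.npz');b=np.load('pics/t22.npz')
for n,z in(('before',a),('after',b)):
    p,d,K,T=[z[k] for k in('p','d','K','T')]
    uu,vv=np.meshgrid(range(150,360),range(170,250));P=dep(np.c_[uu.ravel(),vv.ravel()],d,K,T)
    for m,lo,hi,s in(('jar',.05,.08,-1),('cup',.05,.09,1)):
        k=(P[:,2]>lo)&(P[:,2]<hi)&(P[:,1]*s>.12)&(P[:,0]>.47);print(n,m,P[k].mean(0).round(4),k.sum())
E
```

```text
before jar [ 0.5216 -0.1922  0.0613] 280
before cup [0.5061 0.1607 0.0686] 205
after jar [ 0.5214 -0.1918  0.0611] 289
after cup [0.5054 0.1607 0.0686] 207
```

View pics/z22.png

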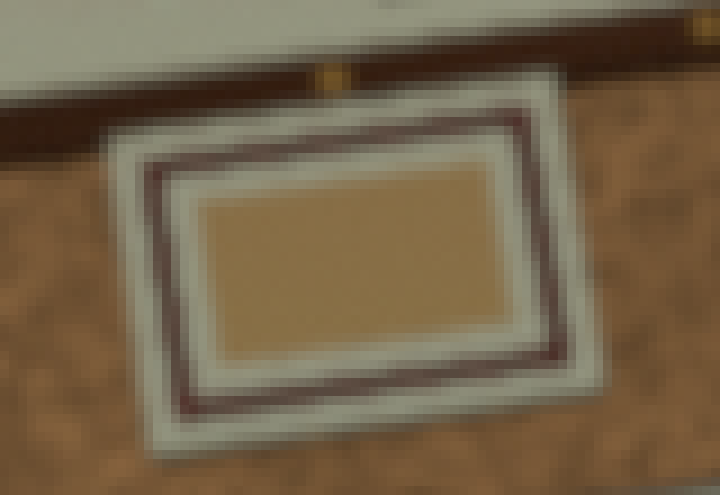

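```bash
python3 - <<'E'
from h import *
z=np.load('pics/t22.npz');p,d,K,T=[z[k] for k in('p','d','K','T')]
g=cv2.cvtColor(p,cv2.COLOR_RGB2GRAY).astype(float)
def edge(u,v0,v1,sgn):
    c=g[v0:v1,u];dg=np.diff(c)*sgn;i=dg.argmax();w=dg[max(0,i-1):i+2].clip(0);
    return v0+(np.arange(max(0,i-1),max(0,i-1)+len(w))*w).sum()/w.sum()+.5
def line(us,f,zh,n):
    pts=[(u,f(u)) for u in us];w=plane(pts,K,T,zh);q=(w[:,:2]-O)@np.c_[xb,yb]*1000
    m=np.ones(len(q),bool)
    for _ in range(3):
        c=np.polyfit(q[m,1],q[m,0],1);r=q[:,0]-np.polyval(c,q[:,1]);m=abs(r)<max(1.,2*r[m].std())
    print(n,'x at y0 %.1f slope %.4f'%(c[1],c[0]),'n',m.sum(),'std %.2f'%r[m].std(),'y',q[m,1].min().round(),q[m,1].max().round())
ctr=lambda u:140-(u-217)*.14   # panel far edge row approx
line(range(220,266),lambda u:edge(u,int(ctr(u))-6,int(ctr(u))+5,1),.036,'panel far')
line(range(224,270),lambda u:edge(u,int(175-(u-222)*.14)-5,int(175-(u-222)*.14)+5,-1),.036,'panel near')
# fence/cork edge outside the panel (front top edge of the fence)
us=list(range(190,214))+list(range(272,296))
fe=lambda u:143-(u-205)*.145
line(us,lambda u:edge(u,int(fe(u))-4,int(fe(u))+6,1),.032,'fence front')
line(us,lambda u:edge(u,int(fe(u))-4,int(fe(u))+6,1),.020,'fence front@foot')
line([u for u in range(190,216)]+list(range(280,296)),lambda u:edge(u,int(183-(u-190)*.145)-0,int(183-(u-190)*.145)+14,1),.02,'board front')
E
```

```text
panel far x at y0 123.5 slope 0.0014 n 44 std 0.44 y -64.0 54.0
panel near x at y0 32.1 slope -0.0011 n 46 std 6.58 y -59.0 57.0
fence front x at y0 118.5 slope -0.0003 n 48 std 0.37 y -142.0 134.0
fence front@foot x at y0 122.7 slope -0.0003 n 48 std 0.38 y -144.0 135.0
board front x at y0 -4.0 slope 0.0010 n 40 std 0.37 y -122.0 145.0
```

The last check shows the panel flush: its far edge is at 123.5 mm against the fence at 122.7 mm in my frame, and parallel to it within 0.002 rad. The jar and cup haven't moved.

```bash
python3 -c "
from plant import ctrl
print(ctrl.hand_in())"
```

```text
the job is handed in; nothing more can be done
None
```

The panel lies on the cork, white face up and flush against the fence, and the job is handed in at about 21 s.

**What I did:** I slid the panel against the board's front edge with the two open fingertips. I then raised it by friction along an arc until it stood upright by itself. Pushing near the top of its white face tipped it onto the cork, overhanging the front edge by about 37 mm. I slid it home until the force rose to about 9 N at the fence, then withdrew the arm.

**Last checks:**
- **Panel position:** in the top view its far edge is within 1 mm of the fence line and parallel to it within 0.002 rad. Its top is 36 mm above the table, as it should be on the cork.
- **Jar and cup:** their measured positions are within 1 mm of where they started.
- **Brush:** it looks unmoved in the pictures, but I didn't measure it.
- **Forces:** the highest readings were about 17 N in total, with at most about 14 N pressing on the panel. The wrist read near zero after withdrawing.

**What failed or disagreed:**
- **First lift:** the fingers slipped on the first attempt, with the panel still flat. I pressed again slightly harder and it worked.
- **Fingertip path:** during the arc the fingertips ran up to 5 mm off the planned path, so I steered by force and the panel angle from depth.
- **Near edge:** the final line fit of the panel's near edge was too noisy to use. The depth images put that edge at about 28 to 30 mm, where 27 mm is nominal.

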